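Load the pellet die into the bench screw press and screw the ram down on it

TASK

Stand the loaded steel pellet die upright on the round bed of the green screw press, centred on the ring mark under the ram; the arm of the press is in the way above, so reach in at a slant. Then screw the ram down with the T-handle, clockwise seen from above (half a turn at a time, changing to the other end of the bar, is easiest), until its foot bears firmly on the die's plunger, and let go. Leave the two jars, the beaker, the timer and the marker where they are.

Things in the scene. Friction and masses are not known exactly. Their poses are not given: they have to be found in the camera images.
- die_mid (a point): pellet die: loose, round, upright, 82 mm tall, 0.3 to 0.6 kg; point on its axis half-way up, z along the axis. From below: black flange, diameter 58 mm, 9 mm high; bright barrel, diameter 50 mm, up to 62 mm (grasp here); fixed plunger stem, diameter 24 mm; black plunger head, diameter 34 mm, from 74 to 82 mm, where the ram is to press
- press: green C-frame screw press, fixed; origin on the worktop below the screw axis, z up, x from its open front to the column. Base plate x -85 to +153 mm, 130 mm wide, 20 high; column x 80 to 144, 60 wide; arm 60 wide from the column to a round nose (diameter 50) about the axis, underside at z 185 mm, top at 228 mm. Front and sides are open
- bed_centre (a point): centre of the top of the press's round steel bed (diameter 100 mm, 32 mm above the worktop), on the screw axis, inside a thin ring mark of diameter 62 mm; axes as the press
- ram: ram of the press, a steel foot of diameter 33 mm hanging below the nose; origin at the centre of its flat underside. It does not turn; it sinks 60 mm for each full turn of the handle, clockwise seen from above. It starts 132 to 142 mm above the bed
- handle_hub (a point): middle of the T-handle on the screw axis, 134 mm above the ram's underside: level steel bar along x, diameter 12 mm, end balls (diameter 25 mm) at +-79 mm. Hub diameter 30 mm; grip the bar 27 to 64 mm from the axis. It turns and sinks with the screw; when low it passes so close over the arm at the back that fingers have no room there
- handle (a joint): turn of the T-handle in rad, growing clockwise seen from above, which lowers the ram (60 mm a turn). It stays where it is left; turning it needs about 0.2 N m, and it is firm when it meets clear resistance (about 0.5 N m) with the foot on the plunger
- jar_boric: jar with a blue cap, bystander, diameter 62 mm, 92 mm tall, loose; origin at the centre of its underside
- jar_wax: jar with a white cap, bystander, diameter 52 mm, 78 mm tall, loose; origin at the centre of its underside
- beaker: glass beaker, bystander, diameter 53 mm, 69 mm tall, loose; origin at the centre of its underside
- timer: white bench timer lying flat, bystander, 60x70x20 mm, loose; origin at the centre of its underside
- marker_red: red felt marker lying on the worktop, bystander, 136 mm long, 18 mm high, loose; origin at the centre of its underside
Things that resemble listed ones, but are neither listed nor needed, are in the scene too. What is shaped like the part that bears die_mid but purple is not meant.

How it is judged:
On the way:
1. the die stands upright on the bed, centred under the ram within 8 mm, with the ram still clear of it (horizontal distance between die_mid and bed_centre below 0.008 m and angle between die_mid's own z axis and vertical below 0.06 rad and z of die_mid in the frame of bed_centre below 0.044 m and z of ram in the frame of bed_centre above 0.095 m), for 0.2 s.
At the end, for the whole second after the job is handed in: the die stands upright (within 3.4 degrees) on the bed, within 8 mm of its centre; the ram's foot is down on the plunger head and presses on it with more than 8 N; the handle is at rest and let go (horizontal distance between die_mid and bed_centre below 0.008 m and angle between die_mid's own z axis and vertical below 0.06 rad and z of die_mid in the frame of bed_centre between 0.036 and 0.044 m and contact force between ram and anything else above 8 N and z of ram in the frame of bed_centre between 0.076 and 0.085 m and velocity of joint handle between -0.1 and 0.1 rad/s); the robot touches nothing.
It fails at once if the die is tipped over (leans more than 35 degrees) (angle between die_mid's own z axis and vertical above 0.61 rad).
It fails at once if a jar or the beaker is shifted by more than 20 mm or tipped (distance of any of jar_boric, jar_wax, beaker from where it was at the start of the episode above 0.02 m or angle between any of jar_boric, jar_wax, beaker's own z axis and vertical above 0.4 rad).
It fails at once if the timer or the marker is shifted by more than 30 mm (distance of any of timer, marker_red from where it was at the start of the episode above 0.03 m).
It also fails if it takes over 72 s, if anything falls off the work surface, if the arm or the gripper's body presses on something with over 40 N, if the wrist force passes 120 N, or if a joint passes its speed limit or range.

ROBOT

A 6-joint arm with a two-finger parallel gripper is mounted at the origin on a cart in front of the work surface, level with it; the furniture and walls round the work are solid. World frame = base frame: x ahead of the robot, y to its left, z up, the work surface at z = 0. Lengths are in m, angles in rad, forces in N, time in s.
With the tool pointing down it reaches from about 0.3 to 0.775 m from the base axis. Payload 14.6 kg.
Tool frame: the origin (TCP) lies midway between the tips of the shut fingers; the grasp point (between the pads) lies 19 mm behind it (grasp_offset is the distance from the TCP to the grasp point, in m); z points along the fingers, y is the line along which they close (so a half turn about z gives the same grasp; the last joint's range is limited). The gripper opens to 94 mm and grips with 3 to 60 N. Pads are 16 mm wide; open, the fingers measure 119 mm over their backs; the gripper's body (75 mm by 177 mm) begins 78 mm behind the grasp point.
Start: joints at [-1.261, 0.3, 1.521, -0, 1.321, -0.067], TCP at [0.202, -0.511, 0.185] pointing down, gripper open.
Joint ranges: [-3.03, 3.03], [-0.79, 2.21], [0.23, 2.52], [-1.04, 4.18], [0, 3.07], [-2.55, 2.55]. Speed limits (rad/s): [2.22, 2.22, 2.57, 3.14, 3.14, 3.14].

INTERFACE

Orientations are given as [roll, pitch, yaw] about the fixed x, y, z axes, in that order (R = Rz(yaw) Ry(pitch) Rx(roll)).
In Python, from station import * gives the robot as it stands. The module is installed in compiled form; this text tells all that it offers.
- The arm moves only by the tool send_rows, never from a script. Its argument "rows" is a list of rows, each an object of numbers: "dx", "dy", "dz": the shift along the tool's x, y, z in mm; "roll": the turn about the tool's z in degrees; "jaw": the closure, from -1 (fully open) to 1 (shut). In form: [{"dx": .., "dy": .., "dz": .., "roll": .., "jaw": ..}, ...]. A call has 1 to 12 rows; each row shifts and turns the commanded pose from where the row before left it, along the tool's axes as they then stand; what a row does not reach is not made up. A row lasts 1/12 s, in which the tool goes at most 41.7 mm and 7.16 degrees, less where a joint would pass 70% of its speed; a pose out of reach is approached as far as the arm can. A call is refused whole if a number of a shift passes 41.7 or a number of a turn 7.16, either way. A call with a gripper value outside its range is refused whole. The fingers move at their own pace and stop on an object; "force" is the grip in N (left out, the last holds). Time passes only in rows, so rows that do not move let the fingers close. It gives the time, the measured TCP pose, the force, the opening and the grip force at its end, in the units of the state.
- get_obs(): the state, without advancing time (a new reading comes with each control period).
- camera(name): name is "side" or "top" or "wrist"; returns a dict with "frame" (400x640x3 uint8, red, green, blue), "z_map" (400x640 float32, m along the optical axis (not along the pixel's ray), 0 where there is no reading), "camera_matrix" (3x3 intrinsics, pixels), "rvec" (rotation vector, rad) and "tvec" (3), from world to camera coordinates, as OpenCV has them. Camera axes: x right, y down, z forward; pixel columns grow to the right and rows downward; lengths in m; the calibration is good to about 2 mm. A picture is of the moment at which its call begins.
- hand_in(): hands the job in; it is judged then, once.
The state is a dict: "time_s": time; "qpos": joint angles; "joint_vel": joint speeds; "tau": joint torques, N m; "ee_pos": TCP position; "eef_rot": TCP orientation; "force": force on the tool from outside, world axes, zero at the start; "moment": the same for the moment, N m; "grip_width": finger opening in m; "grip_force": force on a finger pad.
Only numpy, scipy, OpenCV 4.12 (cv2) and the standard library are available. Lean on these libraries where they do the work, as an engineer would, in place of code of your own. Each camera call takes 0.05 s, during which the arm holds its last target. There are 200 camera calls.

## Working session

There is one attempt and no reset: what is moved stays moved. The work goes in short steps, Python scripts to look and compute and a tool call to move; the robot and the scene stay as the last step left them, time stands still between calls to the robot, and variables do not carry over. Pictures are saved under pics/ and viewed, at most 10 in all, crops included, and the job is handed in when it is done.

Besides the shell and the picture viewer there is one more tool, called after "Emit:" as name(argument=value, ...) on one line, values as JSON. send_rows: Moves the arm, as the interface text tells. Its arguments: {"type":"object","properties":{"rows":{"type":"array"},"force":{"type":"number"}},"required":["rows"]}

```bash
mkdir -p pics; ls; cat > h.py <<'E'
from station import *
import numpy as np, cv2
def grab(n):
    c=camera(n); c['R']=cv2.Rodrigues(np.array(c['rvec'],float))[0]; c['t']=np.array(c['tvec'],float).ravel(); c['K']=np.array(c['camera_matrix']); return c
def cloud(c):
    z=c['z_map']; v,u=np.mgrid[:400,:640]; K=c['K']
    p=np.stack([(u-K[0,2])/K[0,0]*z,(v-K[1,2])/K[1,1]*z,z],-1)
    P=(p-c['t'])@c['R']; P[z==0]=np.nan; return P
def save(n,im): cv2.imwrite('pics/'+n+'.png',im[...,::-1])
E
python3 - <<'E'
from h import *
o=get_obs(); print(o)
a=grab('top');b=grab('side')
for n,c in(('top',a),('side',b)):
    np.savez(n,**{k:c[k] for k in('frame','z_map','R','t','K')}); save(n+'0',c['frame']); print(n,-c['R'].T@c['t'],c['R'][2])
E
```

```text
pics
{'time_s': 0.0, 'qpos': array([-1.26058643e+00,  3.00505082e-01,  1.52157465e+00, -8.12924784e-06,
        1.32069093e+00, -6.65960283e-02]), 'joint_vel': array([ 1.00616310e-03, -2.68012008e-04, -5.22982990e-05, -4.88879725e-04,
       -1.01555209e-03, -2.11407156e-03]), 'tau': array([ 2.01202478e-03, -5.31806266e+01, -3.52735126e+01,  7.08792591e-02,
        2.45158287e-02, -9.54042025e-05]), 'ee_pos': array([ 0.2022844 , -0.51114565,  0.18427042]), 'eef_rot': array([-3.14041674e+00, -7.05359588e-05,  3.76807896e-01]), 'force': array([ 0.0231979 , -1.11893868,  0.25450075]), 'moment': array([-0.04843951,  0.01593291, -0.03498906]), 'grip_force': 0.0, 'grip_width': 0.09401655170453306}
top [ 0.38165484 -0.05714776  1.45626309] [ 0.12030289  0.00706199 -0.99271211]
side [-0.15035303  1.06645862  0.75509148] [ 0.49033389 -0.78158825 -0.38560664]
```

View pics/top0.png

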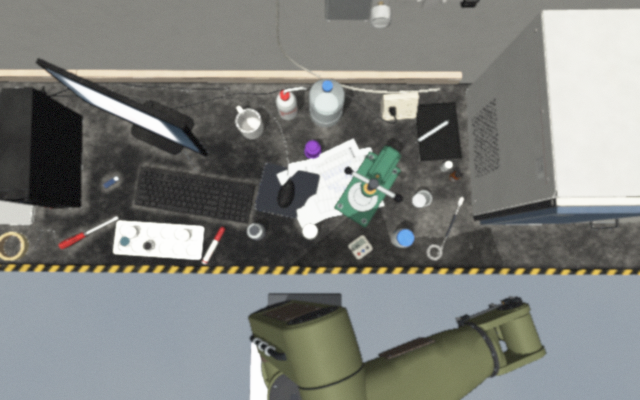

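View pics/side0.png

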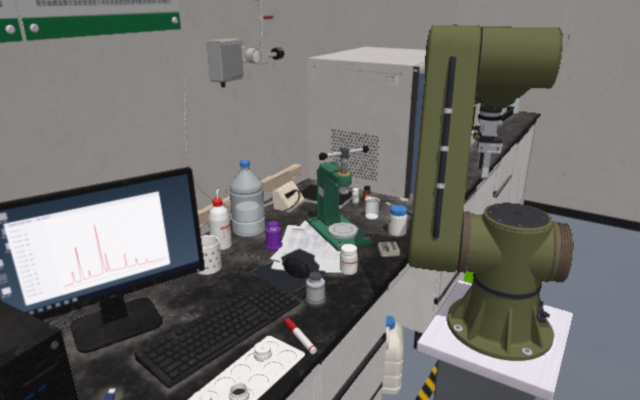

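The top view shows the press at about (370,190) with its T-bar from (348,171) to (399,198). Blue jar (405,238), white jar (310,231), beaker (421,200), timer (360,247), marker (214,246).
Die candidates are top (255,230) = side (316,288), which is grey with a dark head and stands alone; purple (313,149), which is excluded by colour; and the rack items (149,244) and (185,235), which are too small. I'll confirm the first in a crop.

```bash
python3 - <<'E'
from h import *
a=dict(np.load('top.npz'));b=dict(np.load('side.npz'))
A=cloud(a);B=cloud(b)
def crop(im,u,v,w,h,s): return cv2.resize(im[v:v+h,u:u+w],None,fx=s,fy=s,interpolation=cv2.INTER_CUBIC)
p=crop(b['frame'],270,240,100,75,4); q=crop(a['frame'],225,200,100,75,4)
r=crop(a['frame'],335,140,100,75,4); s=crop(b['frame'],300,140,100,75,4); r2=crop(b['frame'],290,190,100,75,4)
save('crop1',np.vstack([np.hstack([p,q]),np.hstack([s,r])]))
def t(n,P,L):
    for u,v in L: print(n,u,v,P[v,u].round(4))
t('top',A,[(255,230),(310,231),(405,238),(421,200),(360,247),(214,246),(313,149),(348,171),(399,198),(371,184),(149,244)])
t('side',B,[(316,276),(316,290),(349,250),(398,210),(388,249),(343,228),(323,157),(366,150),(345,172)])
E
```

```text
top 255 230 [0.4408 0.1449 0.0793]
top 310 231 [nan nan nan]
top 405 238 [ 0.4176 -0.3392  0.0928]
top 421 200 [ 5.514e-01 -4.162e-01  2.000e-04]
top 360 247 [ 0.3883 -0.2025  0.0166]
top 214 246 [0.3885 0.2922 0.0153]
top 313 149 [ 0.71   -0.042   0.0832]
top 348 171 [ 0.5947 -0.1413  0.3084]
top 399 198 [ 0.5207 -0.2804  0.3078]
top 371 184 [ 0.5583 -0.2038  0.3121]
top 149 244 [0.3938 0.5136 0.0152]
side 316 276 [0.435  0.1545 0.0798]
side 316 290 [0.4262 0.1685 0.048 ]
side 349 250 [ 0.431  -0.0149  0.0782]
side 398 210 [ 0.4152 -0.3228  0.0899]
side 388 249 [ 0.3788 -0.1733  0.0227]
side 343 228 [ 0.5618 -0.212   0.0312]
side 323 157 [ 0.5943 -0.1368  0.2957]
side 366 150 [ 0.5146 -0.2679  0.2966]
side 345 172 [ 0.5542 -0.2045  0.234 ]
```

View pics/crop1.png

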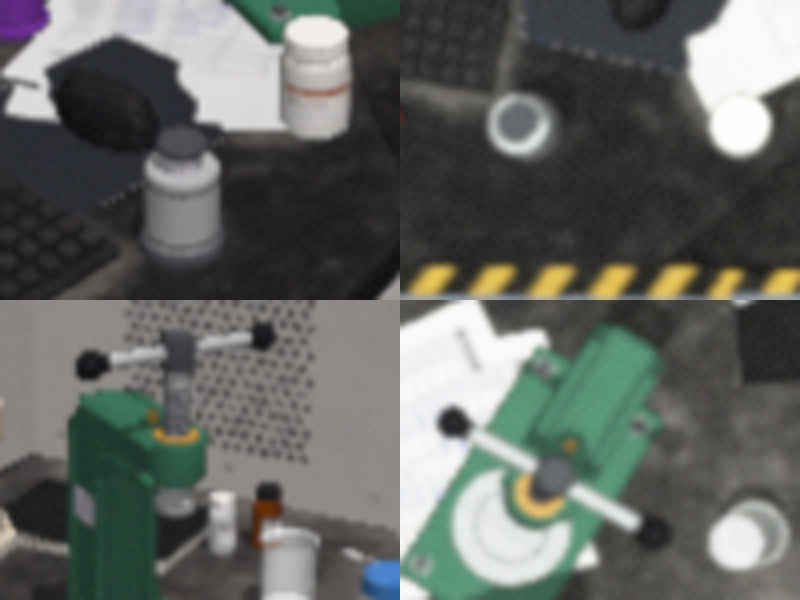

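The crop confirms it: the grey steel die at side (316,288) / top (255,230) has a dark flange, bright barrel and dark head on a stem. Next I'll fit the bed, die, press yaw and bar.

```bash
cat > fit.py <<'E'
from h import *
from scipy.optimize import least_squares
def circ(P,r=None):
    f=lambda q: np.hypot(P[:,0]-q[0],P[:,1]-q[1])-(q[2] if r is None else r)
    s=least_squares(f,[*P[:,:2].mean(0),.03],loss='soft_l1',f_scale=.002); return s.x,len(P)
E
python3 - <<'E'
from fit import *
a=dict(np.load('top.npz'));b=dict(np.load('side.npz'))
for n,c in(('top',a),('side',b)):
    P=cloud(c); F=c['frame'].astype(int)
    near=lambda x,y,r: np.hypot(P[...,0]-x,P[...,1]-y)<r
    d=near(.438,.147,.05)
    h=d&(P[...,2]>.07); print(n,'head z',np.median(P[h][:,2]),'mean',P[h].mean(0),h.sum())
    s=d&(P[...,2]>.012)&(P[...,2]<.058); print('barrel fit',circ(P[s],.025), 'shoulder',P[d&(abs(P[...,2]-.062)<.003)].mean(0))
    green=(F[...,1]>F[...,0]+20)&(F[...,1]>F[...,2]+10)&near(.56,-.21,.25)
    # bed
    bm=near(.545,-.19,.09)&(abs(P[...,2]-.032)<.007)&~green&(F.min(-1)>110)
    print('bed z',np.median(P[bm][:,2]),P[bm].mean(0),bm.sum())
    cnt=max(cv2.findContours(bm.astype(np.uint8),cv2.RETR_EXTERNAL,cv2.CHAIN_APPROX_NONE)[0],key=len)[:,0]
    E=P[cnt[:,1],cnt[:,0]]; print('bed edge',circ(E,.05))
    for lo,hi,l in((.21,.24,'armtop'),(.012,.027,'plate'),(.29,.33,'bar')):
        m=(green if l!='bar' else near(.557,-.21,.11))&(P[...,2]>lo)&(P[...,2]<hi)
        if m.sum()<8: continue
        Q=P[m]; r=cv2.minAreaRect((Q[:,:2]*1000).astype(np.float32)); print(l,np.median(Q[:,2]),r)
        if l=='bar':
            v=cv2.fitLine((Q[:,:2]).astype(np.float32),cv2.DIST_HUBER,0,.01,.01).ravel();print(v,np.degrees(np.arctan2(v[1],v[0])))
    # end balls: dark at z~.3
    m=near(.557,-.21,.11)&(P[...,2]>.28)&(F.max(-1)<60)
    k,L,st,ce=cv2.connectedComponentsWithStats(m.astype(np.uint8))
    for i in range(1,k):
        if st[i,4]>8: print('ball',P[L==i].mean(0),P[L==i].max(0)[2],st[i,4])
E
```

```text
top head z 0.08198387098911789 mean [0.43949725 0.14895356 0.08163858] 83
barrel fit (array([0.43979462, 0.14975096, 0.03      ]), 44) shoulder [0.43832046 0.14769623 0.06199974]
bed z 0.03137509908492545 [ 0.55035561 -0.2016853   0.03139781] 468
bed edge (array([ 0.55980005, -0.21007686,  0.03      ]), 87)
armtop 0.2257705582683966 ((609.2482299804688, -241.26022338867188), (59.80802536010742, 166.18995666503906), 58.128501892089844)
plate 0.01912369632037585 ((588.8075561523438, -229.17974853515625), (127.9220962524414, 238.5159454345703), 57.75739669799805)
bar 0.30529349661441896 ((560.0880737304688, -210.62332153320312), (180.4170684814453, 28.576574325561523), 62.520538330078125)
[ 0.48865426  0.87247753  0.55898035 -0.21055026] 60.74783
ball [ 0.5968416  -0.14103574  0.30864844] 0.31239264734092426 22
ball [ 0.5206118  -0.27805965  0.30604725] 0.314343098610791 59
side head z 0.08026994067596692 mean [0.43870417 0.15319223 0.0795395 ] 97
barrel fit (array([0.44089313, 0.1483403 , 0.03      ]), 275) shoulder [0.43531975 0.15590297 0.06119839]
bed z 0.030758071408439294 [ 0.55841153 -0.20443613  0.03069824] 341
bed edge (array([ 0.56076756, -0.20780808,  0.03      ]), 67)
armtop 0.22427149126729393 ((606.0208740234375, -234.08062744140625), (59.739036560058594, 161.2714385986328), 57.552425384521484)
plate 0.01843775078912358 ((590.082763671875, -225.86648559570312), (129.59909057617188, 242.2264404296875), 58.31108093261719)
bar 0.30091985613142863 ((558.0872802734375, -207.09930419921875), (181.34144592285156, 29.516010284423828), 58.92893981933594)
[ 0.49311215  0.86996573  0.5594106  -0.20371923] 60.45466
ball [ 0.51905612 -0.27010236  0.29976821] 0.30816199385302967 30
ball [ 0.59661505 -0.13600355  0.29846517] 0.30798139932355995 43
```

Emit:
send_rows(rows=[{"dz": -40, "jaw": -1}, {"dz": -40}, {"dz": -40}, {"dz": -40}, {"dz": -40}, {"dz": -40}, {"dz": 0}])

```text
invalid input at $.rows[0]: expected keys dx, dy, dz, roll, jaw
```

Emit:
send_rows(rows=[{"dx": 0, "dy": 0, "dz": -40, "roll": 0, "jaw": -1}, {"dx": 0, "dy": 0, "dz": -40, "roll": 0, "jaw": -1}, {"dx": 0, "dy": 0, "dz": -40, "roll": 0, "jaw": -1}, {"dx": 0, "dy": 0, "dz": -40, "roll": 0, "jaw": -1}, {"dx": 0, "dy": 0, "dz": -40, "roll": 0, "jaw": -1}, {"dx": 0, "dy": 0, "dz": 0, "roll": 0, "jaw": -1}])

```text
time_s: 0.6
ee_pos: [0.2026, -0.5121, 0.3926]
eef_rot: [3.131, 0.001, 0.377]
force: [-0.0, -0.1, 0.8]
grip_width: 0.0943
grip_force: 0.0
```

```bash
python3 -c "
from station import *
print(get_obs())
c=camera('wrist');print(c['rvec'],c['tvec'])"
```

```text
{'time_s': 0.6, 'qpos': array([-1.26055376e+00,  2.37640492e-01,  1.12973385e+00,  3.89744915e-06,
        1.76363572e+00, -6.66037004e-02]), 'joint_vel': array([ 1.89100409e-03,  2.58063526e-02,  1.55523747e-01,  2.94265701e-05,
       -1.35591160e-01,  3.37324479e-04]), 'tau': array([-3.83323878e-01, -4.38270378e+01, -3.61486351e+01,  5.75298804e-02,
        1.83202352e+00,  2.16418666e-03]), 'ee_pos': array([ 0.20260388, -0.51207232,  0.39260778]), 'eef_rot': array([3.13103327e+00, 7.00496924e-04, 3.76843332e-01]), 'force': array([-0.02310327, -0.1451481 ,  0.78207346]), 'moment': array([-0.00969584, -0.00327187,  0.05385956]), 'grip_force': 0.0, 'grip_width': 0.09433454501694187}
[-2.42131784  1.64839398  0.18857025] [-0.55442001 -0.07526263  0.58680815]
```

Emit:
send_rows(rows=[{"dx": 36, "dy": -17, "dz": 0, "roll": 0, "jaw": -1}, {"dx": 36, "dy": -17, "dz": 0, "roll": 0, "jaw": -1}, {"dx": 36, "dy": -17, "dz": 0, "roll": 0, "jaw": -1}, {"dx": 36, "dy": -17, "dz": 0, "roll": 0, "jaw": -1}, {"dx": 36, "dy": -17, "dz": 0, "roll": 0, "jaw": -1}, {"dx": 36, "dy": -17, "dz": 0, "roll": 0, "jaw": -1}, {"dx": 36, "dy": -17, "dz": 0, "roll": 0, "jaw": -1}, {"dx": 36, "dy": -17, "dz": 0, "roll": 0, "jaw": -1}, {"dx": 36, "dy": -17, "dz": 0, "roll": 0, "jaw": -1}, {"dx": 36, "dy": -17, "dz": 0, "roll": 0, "jaw": -1}, {"dx": 36, "dy": -17, "dz": 0, "roll": 0, "jaw": -1}, {"dx": 36, "dy": -17, "dz": 0, "roll": 0, "jaw": -1}])

```text
time_s: 1.65
ee_pos: [0.5299, -0.1609, 0.3834]
eef_rot: [-3.14, 0.002, 0.377]
force: [0.1, -0.4, 0.1]
grip_width: 0.0939
grip_force: 0.0
```

```bash
python3 -c "
from station import *
o=get_obs();print(o['qpos'],o['ee_pos'],o['eef_rot'])"
```

```text
[-3.60947352e-01  2.52158992e-01  1.13248566e+00 -2.36187219e-05
  1.75912324e+00  8.32991886e-01] [ 0.52986    -0.16090048  0.38338   ] [-3.14014662e+00  1.62517666e-03  3.76853867e-01]
```

Emit:
send_rows(rows=[{"dx": 24, "dy": -30, "dz": -10, "roll": 0, "jaw": -1}, {"dx": 24, "dy": -30, "dz": -10, "roll": 0, "jaw": -1}, {"dx": 35, "dy": 14, "dz": 0, "roll": 0, "jaw": -1}, {"dx": 35, "dy": 14, "dz": 0, "roll": 0, "jaw": -1}, {"dx": 35, "dy": 14, "dz": 0, "roll": 0, "jaw": -1}, {"dx": 35, "dy": 14, "dz": 0, "roll": 0, "jaw": -1}, {"dx": 35, "dy": 14, "dz": 0, "roll": 0, "jaw": -1}, {"dx": 0, "dy": 0, "dz": 0, "roll": 0, "jaw": -1}])

```text
time_s: 2.32
ee_pos: [0.7082, -0.0903, 0.3983]
eef_rot: [-3.138, 0.005, 0.377]
force: [0.5, -0.4, -3.0]
grip_width: 0.0937
grip_force: 0.0
```

```bash
python3 -c "
from station import *
o=get_obs();print(o['qpos'],o['ee_pos'],o['eef_rot'])"
```

```text
[-1.78171376e-01  7.75160230e-01  3.27813833e-01  2.32330379e-04
  2.04458943e+00  1.01544391e+00] [ 0.70820027 -0.0902835   0.39827191] [-3.13826834  0.00496416  0.37729468]
```

Emit:
send_rows(rows=[{"dx": 22, "dy": 9, "dz": 0, "roll": 0, "jaw": -1}, {"dx": 22, "dy": 9, "dz": 0, "roll": 0, "jaw": -1}, {"dx": 22, "dy": 9, "dz": 0, "roll": 0, "jaw": -1}, {"dx": 22, "dy": 9, "dz": 0, "roll": 0, "jaw": -1}, {"dx": 0, "dy": 0, "dz": 0, "roll": 0, "jaw": -1}])

```text
time_s: 2.73
ee_pos: [0.748, -0.0847, 0.3717]
eef_rot: [3.122, -0.036, 0.378]
force: [-0.4, -0.1, -0.4]
grip_width: 0.0938
grip_force: 0.0
```

```bash
python3 -c "
from station import *
o=get_obs();print(o['qpos'],o['ee_pos'],o['eef_rot'])"
```

```text
[-0.16216532  0.86328872  0.23842361  0.00209011  1.99919878  1.03235001] [ 0.74801554 -0.08472916  0.37173068] [ 3.12232334 -0.03588017  0.37753369]
```

Emit:
send_rows(rows=[{"dx": 28, "dy": 11, "dz": -27, "roll": 0, "jaw": -1}, {"dx": 28, "dy": 11, "dz": -27, "roll": 0, "jaw": -1}, {"dx": 28, "dy": 11, "dz": -27, "roll": 0, "jaw": -1}, {"dx": 28, "dy": 11, "dz": -27, "roll": 0, "jaw": -1}, {"dx": 28, "dy": 11, "dz": -27, "roll": 0, "jaw": -1}, {"dx": 28, "dy": 11, "dz": -27, "roll": 0, "jaw": -1}, {"dx": 0, "dy": 0, "dz": 0, "roll": 0, "jaw": -1}])

```text
time_s: 3.32
ee_pos: [0.7457, -0.0658, 0.4417]
eef_rot: [3.06, -0.155, 0.384]
force: [-1.0, -0.5, 0.0]
grip_width: 0.0942
grip_force: 0.0
```

```bash
python3 -c "
from station import *
from scipy.spatial.transform import Rotation as R
o=get_obs();print(o['qpos'],o['ee_pos'],o['eef_rot'],R.from_euler('xyz',o['eef_rot']).as_matrix())"
```

```text
[-0.13942569  0.77398395  0.23472365  0.00675751  1.95811344  1.05708886] [ 0.74568128 -0.06584736  0.44165559] [ 3.06005581 -0.15487441  0.38371243] [[ 0.91618251  0.36147175  0.17305426]
 [ 0.36988469 -0.92890391 -0.01796756]
 [ 0.15425601  0.08047169 -0.98474839]]
```

Emit:
send_rows(rows=[{"dx": 36, "dy": 16, "dz": -12, "roll": 0, "jaw": -1}, {"dx": 36, "dy": 16, "dz": -12, "roll": 0, "jaw": -1}, {"dx": 36, "dy": 16, "dz": -12, "roll": 0, "jaw": -1}, {"dx": 36, "dy": 16, "dz": -12, "roll": 0, "jaw": -1}, {"dx": 36, "dy": 16, "dz": -12, "roll": 0, "jaw": -1}, {"dx": 36, "dy": 16, "dz": -12, "roll": 0, "jaw": -1}, {"dx": 36, "dy": 16, "dz": -12, "roll": 0, "jaw": -1}, {"dx": 36, "dy": 16, "dz": -12, "roll": 0, "jaw": -1}, {"dx": 0, "dy": 0, "dz": 0, "roll": 0, "jaw": -1}])

```text
time_s: 4.07
ee_pos: [0.8038, -0.0586, 0.4477]
eef_rot: [2.974, -0.319, 0.405]
force: [-0.5, -0.2, 0.4]
grip_width: 0.0939
grip_force: 0.0
```

```bash
cat > st.py <<'E'
from station import *
from scipy.spatial.transform import Rotation as R
o=get_obs();print(o['time_s'],o['qpos'].round(3),o['ee_pos'].round(4),o['eef_rot'].round(3),'\n',R.from_euler('xyz',o['eef_rot']).as_matrix().round(3))
E
python3 st.py
```

```text
4.0667 [-0.122  0.785  0.235  0.011  1.763  1.075] [ 0.8038 -0.0586  0.4477] [ 2.974 -0.319  0.405] 
 [[ 0.873  0.34   0.35 ]
 [ 0.374 -0.927 -0.032]
 [ 0.313  0.158 -0.936]]
```

Emit:
send_rows(rows=[{"dx": 30, "dy": 16, "dz": -20, "roll": 0, "jaw": -1}, {"dx": 30, "dy": 16, "dz": -20, "roll": 0, "jaw": -1}, {"dx": 30, "dy": 16, "dz": -20, "roll": 0, "jaw": -1}, {"dx": 30, "dy": 16, "dz": -20, "roll": 0, "jaw": -1}, {"dx": 30, "dy": 16, "dz": -20, "roll": 0, "jaw": -1}, {"dx": 30, "dy": 16, "dz": -20, "roll": 0, "jaw": -1}, {"dx": 30, "dy": 16, "dz": -20, "roll": 0, "jaw": -1}, {"dx": 30, "dy": 16, "dz": -20, "roll": 0, "jaw": -1}, {"dx": 30, "dy": 16, "dz": -20, "roll": 0, "jaw": -1}, {"dx": 30, "dy": 16, "dz": -20, "roll": 0, "jaw": -1}, {"dx": 30, "dy": 16, "dz": -20, "roll": 0, "jaw": -1}, {"dx": 0, "dy": 0, "dz": 0, "roll": 0, "jaw": -1}])

```text
time_s: 5.07
ee_pos: [0.7738, -0.0677, 0.5901]
eef_rot: [2.842, -0.532, 0.46]
force: [0.1, -0.0, 0.3]
grip_width: 0.0939
grip_force: 0.0
```

```bash
python3 st.py
```

```text
5.0667 [-0.147  0.619  0.235  0.034  1.685  1.06 ] [ 0.7738 -0.0677  0.5901] [ 2.842 -0.532  0.46 ] 
 [[ 0.772  0.29   0.565]
 [ 0.383 -0.923 -0.05 ]
 [ 0.507  0.255 -0.823]]
```

```bash
cat > fk.py <<'E'
import numpy as np
from scipy.optimize import least_squares
D=[([-1.26058643,.300505,1.521575,0,1.32069,-.0666],[.2022844,-.51114565,.18427]),([-1.26055,.23764,1.129734,0,1.763636,-.0666],[.202604,-.512072,.392608]),([-.360947,.252159,1.132486,0,1.759123,.832992],[.52986,-.1609,.38338]),([-.178171,.77516,.327814,.0002,2.044589,1.015],[.7082,-.0902835,.398272]),([-.162165,.863289,.238424,.002,1.999199,1.032],[.748016,-.084729,.371731]),([-.139426,.773984,.234724,.00676,1.958113,1.057],[.745681,-.065847,.441656]),([-.122,.785,.235,.011,1.763,1.075],[.8038,-.0586,.4477]),([-.147,.619,.235,.034,1.685,1.06],[.7738,-.0677,.5901])]
def fk(q,p):
    a,h,L1,L2,d,c,e=p; s=q[1]+q[2]
    r=a+L1*np.sin(q[1])+L2*np.sin(s)+e*np.cos(s)+d*np.sin(s+q[4]); z=h+L1*np.cos(q[1])+L2*np.cos(s)-e*np.sin(s)+d*np.cos(s+q[4])
    C,S=np.cos(q[0]),np.sin(q[0]); return np.array([C*r-S*c,S*r+C*c,z])
def res(p): return np.concatenate([fk(q,p)-x for q,x in D])
p=least_squares(res,[0,.2,.4,.4,.25,.035,0]).x
if __name__=='__main__': print(p.round(4),abs(res(p)).max())
E
python3 fk.py
```

```text
[-2.000e-04  2.209e-01  4.245e-01  4.477e-01  2.914e-01  3.850e-02
  4.080e-02] 0.007791367887992562
```

```bash
python3 - <<'E'
from h import *
A=cloud(dict(np.load('top.npz')))
for x0,x1,y0,y1 in((.3,.5,.05,.3),(.3,.5,.3,.8),(.5,.6,.05,.3),(.5,.6,.3,.8),(.6,.8,.05,.3),(.6,.8,.3,.8),(.1,.33,.2,1)):
    m=(A[...,0]>x0)&(A[...,0]<x1)&(A[...,1]>y0)&(A[...,1]<y1); print(x0,y0,m.sum(),np.nanmax(A[m][:,2]) if m.any() else None)
E
```

```text
0.3 0.05 3845 0.0882920327821712
0.3 0.3 7638 0.03612654395706661
0.5 0.05 2096 0.042193612269624925
0.5 0.3 5835 0.2846794684805417
0.6 0.05 4130 0.3774489407395349
0.6 0.3 12692 0.38001296792290284
0.1 0.2 6739 0.00929297751216162
```

Emit:
send_rows(rows=[{"dx": -10, "dy": -36, "dz": -17, "roll": 0, "jaw": -1}, {"dx": -10, "dy": -36, "dz": -17, "roll": 0, "jaw": -1}, {"dx": -10, "dy": -36, "dz": -17, "roll": 0, "jaw": -1}, {"dx": -10, "dy": -36, "dz": -17, "roll": 0, "jaw": -1}, {"dx": -10, "dy": -36, "dz": -17, "roll": 0, "jaw": -1}, {"dx": -10, "dy": -36, "dz": -17, "roll": 0, "jaw": -1}, {"dx": -10, "dy": -36, "dz": -17, "roll": 0, "jaw": -1}, {"dx": -10, "dy": -36, "dz": -17, "roll": 0, "jaw": -1}, {"dx": -10, "dy": -36, "dz": -17, "roll": 0, "jaw": -1}, {"dx": -10, "dy": -36, "dz": -17, "roll": 0, "jaw": -1}, {"dx": -10, "dy": -36, "dz": -17, "roll": 0, "jaw": -1}, {"dx": -10, "dy": -36, "dz": -17, "roll": 0, "jaw": -1}])

```text
time_s: 6.07
ee_pos: [0.4531, 0.2839, 0.5868]
eef_rot: [2.846, -0.528, 0.457]
force: [1.2, -0.5, -0.4]
grip_width: 0.094
grip_force: 0.0
```

```bash
python3 st.py
```

```text
6.0667 [ 0.712  0.008  1.054 -0.416  1.63   1.785] [0.4531 0.2839 0.5868] [ 2.846 -0.528  0.457] 
 [[ 0.775  0.291  0.561]
 [ 0.381 -0.923 -0.049]
 [ 0.504  0.252 -0.826]]
```

Emit:
send_rows(rows=[{"dx": 0, "dy": 0, "dz": 0, "roll": -7.1, "jaw": -1}, {"dx": 0, "dy": 0, "dz": 0, "roll": -7.1, "jaw": -1}, {"dx": 0, "dy": 0, "dz": 0, "roll": -7.1, "jaw": -1}, {"dx": 0, "dy": 0, "dz": 0, "roll": -7.1, "jaw": -1}, {"dx": 0, "dy": 0, "dz": 0, "roll": -7.1, "jaw": -1}, {"dx": 0, "dy": 0, "dz": 0, "roll": -7.1, "jaw": -1}, {"dx": 0, "dy": 0, "dz": 0, "roll": -7.1, "jaw": -1}, {"dx": 0, "dy": 0, "dz": 0, "roll": -7.1, "jaw": -1}, {"dx": 0, "dy": 0, "dz": 0, "roll": -7.1, "jaw": -1}, {"dx": 0, "dy": 0, "dz": 0, "roll": -7.1, "jaw": -1}, {"dx": 0, "dy": 0, "dz": 0, "roll": -7.1, "jaw": -1}, {"dx": 0, "dy": 0, "dz": 0, "roll": -7.1, "jaw": -1}])

```text
time_s: 7.07
ee_pos: [0.4548, 0.2831, 0.5865]
eef_rot: [2.58, 0.214, 1.808]
force: [-0.1, -0.2, -0.3]
grip_width: 0.0941
grip_force: 0.0
```

```bash
python3 st.py; cat > w.py <<'E'
# world shift (mm) -> tool shift
import sys,numpy as np
from station import *
from scipy.spatial.transform import Rotation as R
M=R.from_euler('xyz',get_obs()['eef_rot']).as_matrix()
a=np.array(sys.argv[1:],float).reshape(-1,3)
print((a@M).round(1).tolist())
E
python3 w.py -28 30 0 0 41 0 0 35 20 0 0 -40
```

```text
7.0667 [ 0.707  0.009  1.053 -0.414  1.629  0.287] [0.4548 0.2831 0.5865] [2.58  0.214 1.808] 
 [[-0.23   0.796  0.56 ]
 [ 0.95   0.309 -0.049]
 [-0.212  0.521 -0.827]]
[[34.9, -13.0, -17.2], [38.9, 12.7, -2.0], [29.0, 21.2, -18.3], [8.5, -20.8, 33.1]]
```

Emit:
send_rows(rows=[{"dx": 35, "dy": -13, "dz": -17, "roll": 0, "jaw": -1}, {"dx": 35, "dy": -13, "dz": -17, "roll": 0, "jaw": -1}, {"dx": 35, "dy": -13, "dz": -17, "roll": 0, "jaw": -1}, {"dx": 35, "dy": -13, "dz": -17, "roll": 0, "jaw": -1}, {"dx": 35, "dy": -13, "dz": -17, "roll": 0, "jaw": -1}, {"dx": 35, "dy": -13, "dz": -17, "roll": 0, "jaw": -1}, {"dx": 35, "dy": -13, "dz": -17, "roll": 0, "jaw": -1}, {"dx": 35, "dy": -13, "dz": -17, "roll": 0, "jaw": -1}, {"dx": 35, "dy": -13, "dz": -17, "roll": 0, "jaw": -1}, {"dx": 35, "dy": -13, "dz": -17, "roll": 0, "jaw": -1}, {"dx": 35, "dy": -13, "dz": -17, "roll": 0, "jaw": -1}, {"dx": 0, "dy": 0, "dz": 0, "roll": 0, "jaw": -1}])

```text
time_s: 8.07
ee_pos: [0.149, 0.6121, 0.5672]
eef_rot: [2.584, 0.237, 1.812]
force: [0.3, 2.2, -3.3]
grip_width: 0.0939
grip_force: 0.0
```

```bash
python3 st.py;python3 w.py 0 36 20
```

```text
8.0667 [ 1.536  0.648  0.247 -0.742  2.157  0.775] [0.149  0.6121 0.5672] [2.584 0.237 1.812] 
 [[-0.232  0.795  0.561]
 [ 0.944  0.323 -0.067]
 [-0.235  0.514 -0.825]]
[[29.3, 21.9, -18.9]]
```

Reach limit is here; push outward and up along +y to add tilt that way.

Emit:
send_rows(rows=[{"dx": 29, "dy": 22, "dz": -19, "roll": 0, "jaw": -1}, {"dx": 29, "dy": 22, "dz": -19, "roll": 0, "jaw": -1}, {"dx": 29, "dy": 22, "dz": -19, "roll": 0, "jaw": -1}, {"dx": 29, "dy": 22, "dz": -19, "roll": 0, "jaw": -1}, {"dx": 29, "dy": 22, "dz": -19, "roll": 0, "jaw": -1}, {"dx": 29, "dy": 22, "dz": -19, "roll": 0, "jaw": -1}, {"dx": 29, "dy": 22, "dz": -19, "roll": 0, "jaw": -1}, {"dx": 29, "dy": 22, "dz": -19, "roll": 0, "jaw": -1}, {"dx": 29, "dy": 22, "dz": -19, "roll": 0, "jaw": -1}, {"dx": 29, "dy": 22, "dz": -19, "roll": 0, "jaw": -1}, {"dx": 29, "dy": 22, "dz": -19, "roll": 0, "jaw": -1}, {"dx": 0, "dy": 0, "dz": 0, "roll": 0, "jaw": -1}])

```text
time_s: 9.07
ee_pos: [0.1376, 0.6896, 0.5792]
eef_rot: [2.421, 0.07, 1.91]
force: [0.4, -0.6, 0.0]
grip_width: 0.0938
grip_force: 0.0
```

```bash
python3 st.py;python3 w.py 0 36 20
```

```text
9.0667 [ 1.59   0.67   0.235 -0.752  1.916  0.842] [0.1376 0.6896 0.5792] [2.421 0.07  1.91 ] 
 [[-0.332  0.693  0.64 ]
 [ 0.941  0.294  0.17 ]
 [-0.07   0.658 -0.75 ]]
[[32.5, 23.7, -8.9]]
```

```bash
python3 w.py -38 12 0 -24 28 16
```

```text
[[23.9, -22.8, -22.3], [33.2, 2.1, -22.6]]
```

Emit:
send_rows(rows=[{"dx": 24, "dy": -23, "dz": -22, "roll": 0, "jaw": -1}, {"dx": 24, "dy": -23, "dz": -22, "roll": 0, "jaw": -1}, {"dx": 24, "dy": -23, "dz": -22, "roll": 0, "jaw": -1}, {"dx": 24, "dy": -23, "dz": -22, "roll": 0, "jaw": -1}, {"dx": 33, "dy": 2, "dz": -22, "roll": 0, "jaw": -1}, {"dx": 33, "dy": 2, "dz": -22, "roll": 0, "jaw": -1}, {"dx": 33, "dy": 2, "dz": -22, "roll": 0, "jaw": -1}, {"dx": 33, "dy": 2, "dz": -22, "roll": 0, "jaw": -1}, {"dx": 33, "dy": 2, "dz": -22, "roll": 0, "jaw": -1}, {"dx": 33, "dy": 2, "dz": -22, "roll": 0, "jaw": -1}, {"dx": 33, "dy": 2, "dz": -22, "roll": 0, "jaw": -1}, {"dx": 33, "dy": 2, "dz": -22, "roll": 0, "jaw": -1}])

```text
time_s: 10.07
ee_pos: [-0.1328, 0.722, 0.5295]
eef_rot: [2.328, -0.05, 2.025]
force: [-0.5, -0.3, 0.2]
grip_width: 0.0938
grip_force: 0.0
```

```bash
python3 st.py;python3 w.py -24 28 16 -40 0 0 0 0 40
```

```text
10.0667 [ 1.993  0.772  0.236 -0.87   1.894  1.164] [-0.1328  0.722   0.5295] [ 2.328 -0.05   2.025] 
 [[-0.438  0.633  0.638]
 [ 0.897  0.269  0.35 ]
 [ 0.05   0.726 -0.686]]
[[36.4, 3.9, -16.5], [17.5, -25.3, -25.5], [2.0, 29.0, -27.5]]
```

```bash
cat > ik.py <<'E'
from station import *
import numpy as np
from scipy.optimize import least_squares
from scipy.spatial.transform import Rotation as R
# FK: calibrate lateral offset etc. with full wrist
P=np.array([0,.2209,.4245,.4477,.2914,.0385,.0408])
def fk(q,p=P):
    Rw=R.from_euler('ZYZYZ',[q[0],q[1]+q[2],q[3],q[4],q[5]+np.pi/2]).as_matrix()
    s=q[1]+q[2]; r=p[0]+p[2]*np.sin(q[1])+p[3]*np.sin(s)+p[6]*np.cos(s); z=p[1]+p[2]*np.cos(q[1])+p[3]*np.cos(s)-p[6]*np.sin(s)
    C,S=np.cos(q[0]),np.sin(q[0]); return np.array([C*r-S*p[5],S*r+C*p[5],z])+p[4]*Rw[:,2],Rw
lo=np.array([-3.03,-.79,.23,-1.04,0,-2.55]);hi=np.array([3.03,2.21,2.52,4.18,3.07,2.55])
def ik(x,M,q0,lo=lo,hi=hi):
    f=lambda q:np.r_[(fk(q)[0]-x)*5,R.from_matrix(fk(q)[1].T@M).as_rotvec()]
    return min((least_squares(f,np.clip(a,lo+.01,hi-.01),bounds=(lo,hi)) for a in q0),key=lambda s:s.cost)
E
python3 - <<'E'
from ik import *
o=get_obs();x,M=fk(o['qpos']);Mo=R.from_euler('xyz',o['eef_rot']).as_matrix()
print(x-o['ee_pos'],R.from_matrix(M.T@Mo).magnitude())
f0=np.degrees(np.arctan2(Mo[2,1],Mo[2,0]))
for f in(f0,f0-180):
    T=Mo@R.from_euler('z',f,degrees=True).as_matrix(); print('roll',f,T.round(2).tolist())
    for n,g in(('via',[.55,0,.4]),('die+',[.44,.149,.15]),('die',[.44,.149,.041]),('bed+',[.56,-.21,.09]),('bed',[.56,-.21,.074])):
        s=ik(np.array(g)+.019*T[:,2],T,[[0,.2,2.3,a,.4,b] for a in(0,1,2,3) for b in(-1,0,1)]); print(n,s.cost.round(6),s.x.round(2))
E
```

```text
Traceback (most recent call last):
  File "ik.py", line 8, in fk
    Rw=R.from_euler('ZYZYZ',[q[0],q[1]+q[2],q[3],q[4],q[5]+np.pi/2]).as_matrix()
       ~~~~~~~~~~~~^^^^^^^^^^^^^^^^^^^^^^^^^^^^^^^^^^^^^^^^^^^^^^^^^
  File "scipy/spatial/transform/_rotation.pyx", line 1413, in scipy.spatial.transform._rotation.Rotation.from_euler
ValueError: Expected axis specification to be a non-empty string of upto 3 characters, got ZYZYZ
```

```bash
sed -i "s|Rw=.*|Rw=(R.from_euler('ZYZ',[q[0],q[1]+q[2],q[3]])*R.from_euler('YZ',[q[4],q[5]+np.pi/2])).as_matrix()|" ik.py
cat > chk.py <<'E'
from ik import *
o=get_obs();x,M=fk(o['qpos']);Mo=R.from_euler('xyz',o['eef_rot']).as_matrix()
print(x-o['ee_pos'],R.from_matrix(M.T@Mo).magnitude())
f0=np.degrees(np.arctan2(Mo[2,1],Mo[2,0]))
for f in(f0,f0-180):
    T=Mo@R.from_euler('z',f,degrees=True).as_matrix(); print('roll',f,T.round(2).tolist())
    for n,g in(('via',[.55,0,.4]),('die+',[.44,.149,.15]),('die',[.44,.149,.041]),('bed+',[.56,-.21,.09]),('bed',[.56,-.21,.074])):
        s=ik(np.array(g)+.019*T[:,2],T,[[0,.2,2.3,a,.4,b] for a in(0,1,2,3) for b in(-1,0,1)]); print(n,s.cost.round(6),s.x.round(2))
E
python3 chk.py
```

```text
[-1.76122735e-03 -4.23961598e-04 -6.99941967e-06] 3.8261248889830217e-16
roll 86.07226505975335 [[0.6, 0.48, 0.64], [0.33, -0.88, 0.35], [0.73, 0.0, -0.69]]
via 0.0 [-0.35 -0.14  1.74  0.68  1.05  0.52]
die+ 0.0 [ 0.06 -0.15  2.37  1.13  0.35  0.15]
die 0.0 [ 0.06  0.2   2.43  2.21  0.4  -0.99]
bed+ 0.0 [-0.75  0.44  1.85  1.09  0.89 -0.42]
bed 0.0 [-0.75  0.47  1.85  1.11  0.88 -0.46]
roll -93.92773494024665 [[-0.6, -0.48, 0.64], [-0.33, 0.88, 0.35], [-0.73, 0.0, -0.69]]
via 0.000731 [-0.32 -0.14  1.73  0.63  1.04 -2.55]
die+ 0.002999 [ 0.13 -0.16  2.34  0.75  0.31 -2.55]
die 0.0 [0.06 0.2  2.43 2.21 0.4  2.15]
bed+ 0.003544 [-0.77  0.45  1.9   1.21  0.88  2.55]
bed 0.002023 [-0.76  0.48  1.89  1.21  0.87  2.55]
```

```bash
python3 w.py 36 -10 -2.5  21 -29 -3 0 -33 -11
```

```text
[[-24.9, 18.3, 21.2], [-35.4, 3.3, 5.3], [-30.2, -16.9, -4.0]]
```

Emit:
send_rows(rows=[{"dx": -25, "dy": 18, "dz": 21, "roll": 0, "jaw": -1}, {"dx": -25, "dy": 18, "dz": 21, "roll": 0, "jaw": -1}, {"dx": -25, "dy": 18, "dz": 21, "roll": 0, "jaw": -1}, {"dx": -25, "dy": 18, "dz": 21, "roll": 0, "jaw": -1}, {"dx": -25, "dy": 18, "dz": 21, "roll": 0, "jaw": -1}, {"dx": -25, "dy": 18, "dz": 21, "roll": 0, "jaw": -1}, {"dx": -25, "dy": 18, "dz": 21, "roll": 0, "jaw": -1}, {"dx": -25, "dy": 18, "dz": 21, "roll": 0, "jaw": -1}, {"dx": -25, "dy": 18, "dz": 21, "roll": 0, "jaw": -1}, {"dx": -25, "dy": 18, "dz": 21, "roll": 0, "jaw": -1}, {"dx": -25, "dy": 18, "dz": 21, "roll": 0, "jaw": -1}, {"dx": -25, "dy": 18, "dz": 21, "roll": 0, "jaw": -1}])

```text
time_s: 11.07
ee_pos: [0.2819, 0.6042, 0.5021]
eef_rot: [2.326, -0.049, 2.025]
force: [0.2, 1.0, 0.8]
grip_width: 0.0937
grip_force: 0.0
```

Emit:
send_rows(rows=[{"dx": -35, "dy": 3, "dz": 5, "roll": 0, "jaw": -1}, {"dx": -35, "dy": 3, "dz": 5, "roll": 0, "jaw": -1}, {"dx": -35, "dy": 3, "dz": 5, "roll": 0, "jaw": -1}, {"dx": -35, "dy": 3, "dz": 5, "roll": 0, "jaw": -1}, {"dx": -35, "dy": 3, "dz": 5, "roll": 0, "jaw": -1}, {"dx": -35, "dy": 3, "dz": 5, "roll": 0, "jaw": -1}, {"dx": -35, "dy": 3, "dz": 5, "roll": 0, "jaw": -1}, {"dx": -35, "dy": 3, "dz": 5, "roll": 0, "jaw": -1}, {"dx": -35, "dy": 3, "dz": 5, "roll": 0, "jaw": -1}, {"dx": -35, "dy": 3, "dz": 5, "roll": 0, "jaw": -1}, {"dx": -35, "dy": 3, "dz": 5, "roll": 0, "jaw": -1}, {"dx": -35, "dy": 3, "dz": 5, "roll": 0, "jaw": -1}])

```text
time_s: 12.07
ee_pos: [0.5262, 0.2572, 0.4671]
eef_rot: [2.325, -0.048, 2.025]
force: [0.3, 1.3, -0.1]
grip_width: 0.0941
grip_force: 0.0
```

```bash
python3 st.py; python3 chk.py
```

```text
12.0667 [ 0.331 -0.182  1.599  0.154  0.92  -0.144] [0.5262 0.2572 0.4671] [ 2.325 -0.048  2.025] 
 [[-0.438  0.631  0.64 ]
 [ 0.898  0.269  0.349]
 [ 0.048  0.728 -0.684]]
[-3.90765335e-04  1.89607941e-03  1.15346386e-05] 7.17963917506494e-16
roll 86.22718590551506 [[0.6, 0.48, 0.64], [0.33, -0.88, 0.35], [0.73, -0.0, -0.68]]
via 0.0 [-0.35 -0.14  1.75  0.68  1.04  0.52]
die+ 0.0 [ 0.06 -0.15  2.37  1.14  0.35  0.14]
die 0.0 [ 0.06  0.2   2.43  2.22  0.4  -1.  ]
bed+ 0.0 [-0.75  0.44  1.85  1.09  0.89 -0.43]
bed 0.0 [-0.75  0.47  1.86  1.12  0.88 -0.47]
roll -93.77281409448494 [[-0.6, -0.48, 0.64], [-0.33, 0.88, 0.35], [-0.73, 0.0, -0.68]]
via 0.000727 [-0.32 -0.14  1.73  0.64  1.04 -2.55]
die+ 0.003043 [ 0.13 -0.16  2.34  0.75  0.3  -2.55]
die 0.0 [0.06 0.2  2.43 2.22 0.4  2.14]
bed+ 0.003399 [-0.77  0.45  1.9   1.21  0.88  2.55]
bed 0.001913 [-0.76  0.48  1.89  1.21  0.87  2.55]
```

Emit:
send_rows(rows=[{"dx": 0, "dy": 0, "dz": 0, "roll": 7.15, "jaw": -1}, {"dx": 0, "dy": 0, "dz": 0, "roll": 7.15, "jaw": -1}, {"dx": 0, "dy": 0, "dz": 0, "roll": 7.15, "jaw": -1}, {"dx": 0, "dy": 0, "dz": 0, "roll": 7.15, "jaw": -1}, {"dx": 0, "dy": 0, "dz": 0, "roll": 7.15, "jaw": -1}, {"dx": 0, "dy": 0, "dz": 0, "roll": 7.15, "jaw": -1}, {"dx": 0, "dy": 0, "dz": 0, "roll": 7.15, "jaw": -1}, {"dx": 0, "dy": 0, "dz": 0, "roll": 7.15, "jaw": -1}, {"dx": 0, "dy": 0, "dz": 0, "roll": 7.15, "jaw": -1}, {"dx": 0, "dy": 0, "dz": 0, "roll": 7.15, "jaw": -1}, {"dx": 0, "dy": 0, "dz": 0, "roll": 7.15, "jaw": -1}, {"dx": 0, "dy": 0, "dz": 0, "roll": 7.15, "jaw": -1}])

```text
time_s: 13.07
ee_pos: [0.5256, 0.2588, 0.4668]
eef_rot: [3.14, -0.816, 0.501]
force: [-0.2, 0.3, -0.1]
grip_width: 0.0943
grip_force: 0.0
```

```bash
cat > go.py <<'E'
# rows to bring the grasp point to a world point: python3 go.py x y z [mm per row]
import sys
from ik import *
o=get_obs();M=R.from_euler('xyz',o['eef_rot']).as_matrix();g=np.array(sys.argv[1:4],float)
d=(g+.019*M[:,2]-o['ee_pos'])*1000;st=float(sys.argv[4]) if len(sys.argv)>4 else 38
n=int(np.ceil(np.linalg.norm(d)/st));print('world',d.round(1),'tool',(d@M).round(1),'rows',n,'each',(d@M/n).round(1))
if len(sys.argv)<=5:
    s=ik(g+.019*M[:,2],M,[o['qpos']]);print(s.cost.round(6),s.x.round(2),'tilt',np.degrees(np.arccos(-M[2,2])).round(1),'y_z',M[2,1].round(4),'gp',(o['ee_pos']-.019*M[:,2]).round(4))
E
python3 st.py; python3 go.py .43 .143 .2
```

```text
13.0667 [ 0.336 -0.181  1.598  0.15   0.92   1.366] [0.5256 0.2588 0.4668] [ 3.14  -0.816  0.501] 
 [[ 0.601  0.48   0.639]
 [ 0.329 -0.878  0.349]
 [ 0.728  0.001 -0.685]]
world [ -83.4 -109.2 -279.8] tool [-289.8   55.5  100.3] rows 9 each [-32.2   6.2  11.1]
0.0 [ 0.04 -0.29  2.34  0.81  0.47  0.49] tilt 46.7 y_z 0.0008 gp [0.5134 0.2522 0.4798]
```

Emit:
send_rows(rows=[{"dx": -32, "dy": 6, "dz": 11, "roll": 0, "jaw": -1}, {"dx": -32, "dy": 6, "dz": 11, "roll": 0, "jaw": -1}, {"dx": -32, "dy": 6, "dz": 11, "roll": 0, "jaw": -1}, {"dx": -32, "dy": 6, "dz": 11, "roll": 0, "jaw": -1}, {"dx": -32, "dy": 6, "dz": 11, "roll": 0, "jaw": -1}, {"dx": -32, "dy": 6, "dz": 11, "roll": 0, "jaw": -1}, {"dx": -32, "dy": 6, "dz": 11, "roll": 0, "jaw": -1}, {"dx": -32, "dy": 6, "dz": 11, "roll": 0, "jaw": -1}, {"dx": -32, "dy": 6, "dz": 11, "roll": 0, "jaw": -1}, {"dx": 0, "dy": 0, "dz": 0, "roll": 0, "jaw": -1}])

```text
time_s: 13.9
ee_pos: [0.4398, 0.1483, 0.1842]
eef_rot: [3.135, -0.809, 0.51]
force: [0.0, -1.0, 0.3]
grip_width: 0.0939
grip_force: 0.0
```

```bash
python3 - <<'E'
from fit import *
c=grab('wrist'); P=cloud(c); print(-c['R'].T@c['t'])
d=(np.hypot(P[...,0]-.438,P[...,1]-.147)<.05)
for lo,hi in((.012,.058),(.075,.09)):
    m=d&(P[...,2]>lo)&(P[...,2]<hi)
    if m.sum()>20: print(lo,m.sum(),P[m].mean(0).round(4),np.median(P[m][:,2]),circ(P[m],.025)[0] if lo<.05 else [(P[m].min(0)+P[m].max(0))/2])
save('w1',c['frame'])
E
python3 go.py .44 .149 .12
```

```text
[0.35322749 0.10177977 0.37297621]
0.075 958 [0.4387 0.1478 0.0827] 0.08275038609727225 [array([0.43953223, 0.14814083, 0.08064539])]
world [ 10.4   6.9 -80.7] tool [-50.   -1.3  64.5] rows 3 each [-16.7  -0.4  21.5]
0.0 [ 0.06 -0.07  2.39  1.41  0.32 -0.15] tilt 46.5 y_z 0.0035 gp [0.4296 0.1421 0.2007]
```

View pics/w1.png

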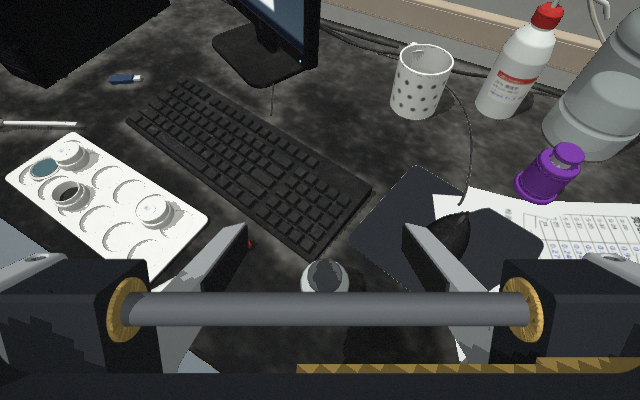

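Emit:
send_rows(rows=[{"dx": -17, "dy": -1, "dz": 21, "roll": 0, "jaw": -1}, {"dx": -17, "dy": 0, "dz": 21, "roll": 0, "jaw": -1}, {"dx": -16, "dy": 0, "dz": 21, "roll": 0, "jaw": -1}, {"dx": 0, "dy": 0, "dz": 0, "roll": 0, "jaw": -1}, {"dx": 0, "dy": 0, "dz": 0, "roll": 0, "jaw": -1}])

```text
time_s: 14.37
ee_pos: [0.4521, 0.1568, 0.1237]
eef_rot: [3.14, -0.818, 0.509]
force: [0.8, -0.4, 0.3]
grip_width: 0.0939
grip_force: 0.0
```

```bash
python3 st.py; python3 go.py .4396 .1484 .043 20
```

```text
14.3667 [ 6.300e-02 -1.090e-01  2.382e+00  1.273e+00  3.340e-01 -1.000e-03] [0.4521 0.1568 0.1237] [ 3.14  -0.818  0.509] 
 [[ 0.597  0.486  0.638]
 [ 0.333 -0.874  0.354]
 [ 0.73   0.001 -0.683]]
world [ -0.4  -1.6 -93.6] tool [-69.1   1.1  63.2] rows 5 each [-13.8   0.2  12.6]
0.0 [ 0.05  0.19  2.43  2.19  0.41 -0.98] tilt 46.9 y_z 0.0013 gp [0.44   0.15   0.1366]
```

Emit:
send_rows(rows=[{"dx": -8.6, "dy": 0.1, "dz": 7.9, "roll": 0, "jaw": -1}, {"dx": -8.6, "dy": 0.1, "dz": 7.9, "roll": 0, "jaw": -1}, {"dx": -8.6, "dy": 0.1, "dz": 7.9, "roll": 0, "jaw": -1}, {"dx": -8.6, "dy": 0.1, "dz": 7.9, "roll": 0, "jaw": -1}, {"dx": -8.6, "dy": 0.1, "dz": 7.9, "roll": 0, "jaw": -1}, {"dx": -8.6, "dy": 0.1, "dz": 7.9, "roll": 0, "jaw": -1}, {"dx": -8.6, "dy": 0.2, "dz": 7.9, "roll": 0, "jaw": -1}, {"dx": -8.6, "dy": 0.2, "dz": 7.9, "roll": 0, "jaw": -1}, {"dx": 0, "dy": 0, "dz": 0, "roll": 0, "jaw": -1}, {"dx": 0, "dy": 0, "dz": 0, "roll": 0, "jaw": -1}])

```text
time_s: 15.2
ee_pos: [0.4522, 0.1552, 0.0306]
eef_rot: [3.14, -0.821, 0.51]
force: [-0.2, -0.6, 0.2]
grip_width: 0.0941
grip_force: 0.0
```

```bash
python3 st.py; python3 go.py .4396 .1484 .043 20
```

```text
15.2 [ 0.057  0.192  2.428  2.199  0.405 -0.989] [0.4522 0.1552 0.0306] [ 3.14  -0.821  0.51 ] 
 [[ 0.595  0.487  0.639]
 [ 0.333 -0.873  0.355]
 [ 0.732  0.001 -0.682]]
world [-0.4 -0.1 -0.6] tool [-0.7 -0.1  0.1] rows 1 each [-0.7 -0.1  0.1]
0.0 [ 0.05  0.19  2.43  2.19  0.41 -0.99] tilt 47.0 y_z 0.0013 gp [0.44   0.1485 0.0436]
```

Perfect. Grip.

Emit:
send_rows(rows=[{"dx": 0, "dy": 0, "dz": 0, "roll": 0, "jaw": 1}, {"dx": 0, "dy": 0, "dz": 0, "roll": 0, "jaw": 1}, {"dx": 0, "dy": 0, "dz": 0, "roll": 0, "jaw": 1}, {"dx": 0, "dy": 0, "dz": 0, "roll": 0, "jaw": 1}, {"dx": 0, "dy": 0, "dz": 0, "roll": 0, "jaw": 1}, {"dx": 0, "dy": 0, "dz": 0, "roll": 0, "jaw": 1}, {"dx": 0, "dy": 0, "dz": 0, "roll": 0, "jaw": 1}, {"dx": 0, "dy": 0, "dz": 0, "roll": 0, "jaw": 1}, {"dx": 0, "dy": 0, "dz": 0, "roll": 0, "jaw": 1}, {"dx": 0, "dy": 0, "dz": 0, "roll": 0, "jaw": 1}], force=40)

```text
time_s: 16.03
ee_pos: [0.4512, 0.1542, 0.029]
eef_rot: [3.137, -0.818, 0.51]
force: [-0.4, -2.2, 2.4]
grip_width: 0.0482
grip_force: 40.0
```

```bash
python3 st.py; python3 go.py .4396 .1484 .1436 10
```

```text
16.0333 [ 0.056  0.195  2.43   2.208  0.405 -0.999] [0.4512 0.1542 0.029 ] [ 3.137 -0.818  0.51 ] 
 [[ 0.597  0.486  0.639]
 [ 0.334 -0.874  0.353]
 [ 0.73   0.003 -0.684]]
world [  0.6   0.9 101.6] tool [ 74.8  -0.2 -68.8] rows 11 each [ 6.8 -0.  -6.3]
0.0 [ 0.05 -0.13  2.38  1.2   0.35  0.06] tilt 46.9 y_z 0.0029 gp [0.439  0.1475 0.042 ]
```

Emit:
send_rows(rows=[{"dx": 7, "dy": 0, "dz": -6.4, "roll": 0, "jaw": 1}, {"dx": 7, "dy": 0, "dz": -6.4, "roll": 0, "jaw": 1}, {"dx": 7, "dy": 0, "dz": -6.4, "roll": 0, "jaw": 1}, {"dx": 7, "dy": 0, "dz": -6.4, "roll": 0, "jaw": 1}, {"dx": 7, "dy": 0, "dz": -6.4, "roll": 0, "jaw": 1}, {"dx": 7, "dy": 0, "dz": -6.4, "roll": 0, "jaw": 1}, {"dx": 7, "dy": 0, "dz": -6.4, "roll": 0, "jaw": 1}, {"dx": 7, "dy": 0, "dz": -6.4, "roll": 0, "jaw": 1}, {"dx": 10, "dy": 0, "dz": -9, "roll": 0, "jaw": 1}, {"dx": 10, "dy": 0, "dz": -9, "roll": 0, "jaw": 1}, {"dx": 10, "dy": 0, "dz": -9, "roll": 0, "jaw": 1}, {"dx": 10, "dy": 0, "dz": -9, "roll": 0, "jaw": 1}])

```text
time_s: 17.03
ee_pos: [0.4517, 0.1554, 0.1581]
eef_rot: [3.138, -0.815, 0.51]
force: [-0.3, 0.3, -6.5]
grip_width: 0.0479
grip_force: 40.0
```

```bash
python3 st.py; python3 go.py .433 -.13 .16 25;python3 - <<'E'
from h import *
save('s2',cv2.resize(grab('side')['frame'][170:330,220:460],None,fx=3,fy=3))
E
```

```text
17.0333 [ 0.061 -0.197  2.348  0.973  0.388  0.316] [0.4517 0.1554 0.1581] [ 3.138 -0.815  0.51 ] 
 [[ 0.598  0.486  0.637]
 [ 0.335 -0.874  0.352]
 [ 0.728  0.002 -0.686]]
world [  -6.6 -278.7  -11.1] tool [-105.3  240.3  -94.8] rows 12 each [-8.8 20.  -7.9]
0.0 [-0.83  0.01  2.19  1.    0.99 -0.37] tilt 46.7 y_z 0.0025 gp [0.4396 0.1487 0.1711]
```

View pics/s2.png

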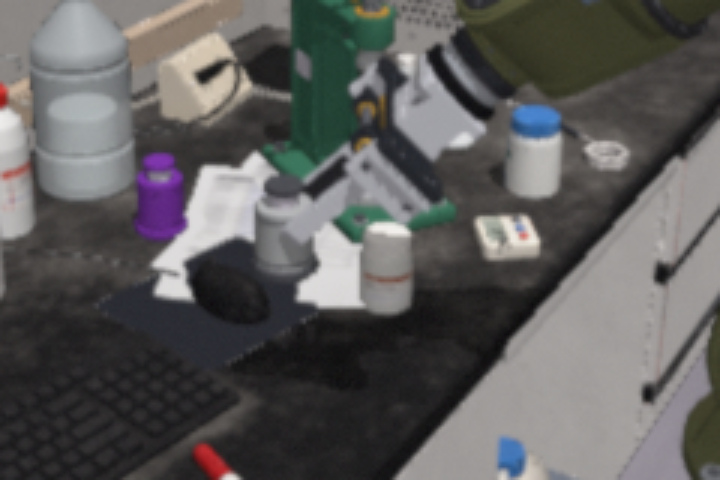

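The die hangs upright in the fingers (crop (285,225)). I'll carry it to a point in front of the press.

Emit:
send_rows(rows=[{"dx": -8.8, "dy": 20, "dz": -7.9, "roll": 0, "jaw": 1}, {"dx": -8.8, "dy": 20, "dz": -7.9, "roll": 0, "jaw": 1}, {"dx": -8.8, "dy": 20, "dz": -7.9, "roll": 0, "jaw": 1}, {"dx": -8.8, "dy": 20, "dz": -7.9, "roll": 0, "jaw": 1}, {"dx": -8.8, "dy": 20, "dz": -7.9, "roll": 0, "jaw": 1}, {"dx": -8.8, "dy": 20, "dz": -7.9, "roll": 0, "jaw": 1}, {"dx": -8.8, "dy": 20, "dz": -7.9, "roll": 0, "jaw": 1}, {"dx": -8.8, "dy": 20, "dz": -7.9, "roll": 0, "jaw": 1}, {"dx": -8.8, "dy": 20, "dz": -7.9, "roll": 0, "jaw": 1}, {"dx": -8.8, "dy": 20, "dz": -7.9, "roll": 0, "jaw": 1}, {"dx": -8.8, "dy": 20, "dz": -7.9, "roll": 0, "jaw": 1}, {"dx": -8.8, "dy": 20, "dz": -7.9, "roll": 0, "jaw": 1}])

```text
time_s: 18.08
ee_pos: [0.4452, -0.1239, 0.1461]
eef_rot: [3.138, -0.818, 0.51]
force: [-0.5, 0.9, -5.3]
grip_width: 0.0478
grip_force: 40.0
```

```bash
python3 st.py; python3 go.py .433 -.13 .088 15; cat > die.py <<'E'
from fit import *
import sys
gx,gy,gz=[float(v) for v in sys.argv[1:4]] # expected die axis, bottom z
for n in('top','side','wrist'):
    c=grab(n);P=cloud(c);np.savez('l_'+n,**{k:c[k] for k in('frame','z_map','R','t','K')})
    d=np.hypot(P[...,0]-gx,P[...,1]-gy)<.045;z=P[...,2]-gz
    h=d&(z>.076)&(z<.09);b=d&(z>.014)&(z<.056)
    if h.sum()>15: print(n,'head',h.sum(),P[h].mean(0).round(4),'z',np.median(P[h][:,2]).round(4),'mid',((P[h].min(0)+P[h].max(0))/2).round(4),'circ17',circ(P[h],None)[0].round(4))
    if b.sum()>40: print(n,'barrel',b.sum(),circ(P[b],.025)[0][:2].round(4))
E
python3 die.py .433 -.128 .12
```

```text
18.0833 [-0.825  0.019  2.192  1.011  0.991 -0.377] [ 0.4452 -0.1239  0.1461] [ 3.138 -0.818  0.51 ] 
 [[ 0.596  0.486  0.639]
 [ 0.334 -0.874  0.353]
 [ 0.73   0.003 -0.683]]
world [ -0.1   0.6 -71.1] tool [-51.8  -0.8  48.8] rows 5 each [-10.4  -0.2   9.8]
0.0 [-0.83  0.18  2.24  1.15  0.89 -0.61] tilt 46.9 y_z 0.0026 gp [ 0.4331 -0.1306  0.1591]
top head 100 [ 0.4296 -0.1298  0.1993] z 0.1988 mid [ 0.4195 -0.1399  0.2004] circ17 [ 0.411  -0.1404  0.0287]
top barrel 47 [ 0.432  -0.1287]
side head 52 [ 0.4283 -0.1331  0.1985] z 0.1981 mid [ 0.4201 -0.1435  0.2005] circ17 [ 0.4128 -0.1421  0.0282]
side barrel 225 [ 0.433  -0.1322]
wrist head 3341 [ 0.428  -0.1326  0.1998] z 0.1999 mid [ 0.4196 -0.1426  0.2013] circ17 [ 0.4098 -0.1434  0.027 ]
wrist barrel 2128 [ 0.4342 -0.1313]
```

Emit:
send_rows(rows=[{"dx": -10.8, "dy": 0, "dz": 10.1, "roll": 0, "jaw": 1}, {"dx": -10.8, "dy": 0, "dz": 10.1, "roll": 0, "jaw": 1}, {"dx": -10.8, "dy": 0, "dz": 10.1, "roll": 0, "jaw": 1}, {"dx": -10.8, "dy": 0, "dz": 10.1, "roll": 0, "jaw": 1}, {"dx": -10.8, "dy": 0, "dz": 10.1, "roll": 0, "jaw": 1}, {"dx": 0, "dy": 0, "dz": 0, "roll": 0, "jaw": 1}])

```text
time_s: 18.73
ee_pos: [0.4447, -0.1215, 0.0706]
eef_rot: [-3.141, -0.817, 0.507]
force: [-1.0, -0.6, -5.4]
grip_width: 0.0481
grip_force: 40.0
```

```bash
python3 go.py .5602 -.2092 .084 14
```

```text
world [127.6 -81.    0.4] tool [ 49.7 132.8  52.3] rows 11 each [ 4.5 12.1  4.8]
0.0 [-0.75  0.46  1.85  1.1   0.89 -0.44] tilt 46.8 y_z -0.0007 gp [ 0.4326 -0.1282  0.0836]
```

Emit:
send_rows(rows=[{"dx": 4.5, "dy": 12, "dz": 4.8, "roll": 0, "jaw": 1}, {"dx": 4.5, "dy": 12, "dz": 4.8, "roll": 0, "jaw": 1}, {"dx": 4.5, "dy": 12, "dz": 4.8, "roll": 0, "jaw": 1}, {"dx": 4.5, "dy": 12, "dz": 4.8, "roll": 0, "jaw": 1}, {"dx": 4.5, "dy": 12, "dz": 4.8, "roll": 0, "jaw": 1}, {"dx": 4.5, "dy": 12, "dz": 4.8, "roll": 0, "jaw": 1}, {"dx": 4.5, "dy": 12, "dz": 4.8, "roll": 0, "jaw": 1}, {"dx": 0, "dy": 0, "dz": 0, "roll": 0, "jaw": 1}])

```text
time_s: 19.4
ee_pos: [0.5284, -0.1747, 0.0743]
eef_rot: [3.135, -0.819, 0.512]
force: [0.5, 0.4, -5.2]
grip_width: 0.048
grip_force: 40.0
```

```bash
python3 go.py .5602 -.2092 .082 12; python3 die.py .513 -.18 .041;python3 - <<'E'
from h import *
c=np.load('l_wrist.npz')['frame'];s=np.load('l_side.npz')['frame'][130:280,260:420]
save('a3',np.hstack([cv2.resize(c,(440,275)),cv2.resize(s,(293,275))]))
E
```

```text
world [ 44.  -27.8  -5.3] tool [13.  45.6 22. ] rows 5 each [2.6 9.1 4.4]
0.0 [-0.75  0.46  1.85  1.11  0.89 -0.45] tilt 46.9 y_z 0.0045 gp [ 0.5162 -0.1814  0.0873]
top head 128 [ 0.5089 -0.1835  0.1253] z 0.1254 mid [ 0.5007 -0.1922  0.124 ] circ17 [ 0.4925 -0.1924  0.0295]
side head 92 [ 0.5052 -0.1841  0.1236] z 0.1242 mid [ 0.5014 -0.19    0.1241] circ17 [ 0.4927 -0.1883  0.0288]
side barrel 173 [ 0.516  -0.1797]
wrist head 4088 [ 0.5069 -0.1839  0.1261] z 0.127 mid [ 0.5004 -0.1912  0.124 ] circ17 [ 0.4904 -0.1929  0.0276]
wrist barrel 1792 [ 0.5151 -0.1794]
```

View pics/a3.png

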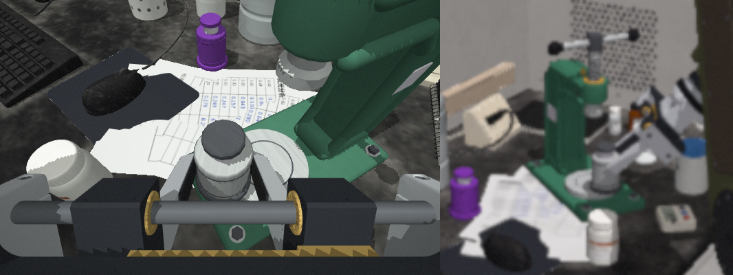

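The wrist crop shows the die at (225,160), upright, with the ring mark to its right at (280,160) and the ram above at (310,65). I'll refine the axis from this close view.

```bash
python3 - <<'E'
from fit import *
c=dict(np.load('l_wrist.npz'));P=cloud(c);F=c['frame'].astype(int)
green=(F[...,1]>F[...,0]+15)&(F[...,1]>F[...,2]+8)
d=np.hypot(P[...,0]-.56,P[...,1]-.209)
n=lambda r:np.hypot(P[...,0]-.56,P[...,1]+.209)<r
m=n(.06)&(abs(P[...,2]-.032)<.004)&~green;print('bed z',np.median(P[m][:,2]),m.sum())
# far rim: boundary of bed mask towards green plate
g=cv2.dilate((green&n(.08)&(P[...,2]<.026)).astype(np.uint8),np.ones((5,5)))>0
e=m&g;print('rim',circ(P[e],.05)[0][:2],e.sum(),circ(P[e])[0])
for lo,hi,r in((.165,.182,.0165),(.19,.22,.025)):
    k=n(.032)&(P[...,2]>lo)&(P[...,2]<hi);print(lo,k.sum(),circ(P[k],r)[0][:2] if k.sum()>30 else '')
k=n(.03)&(P[...,2]>.15)&(P[...,2]<.19);print('ram low z',np.percentile(P[k][:,2],[0,1,5]) if k.any() else '')
E
```

```text
bed z 0.032892562027615015 4509
rim [ 0.55768307 -0.21154471] 294 [ 0.55910003 -0.21190346  0.04876265]
0.165 2945 [ 0.56231717 -0.21168132]
0.19 12946 [ 0.56077582 -0.21253685]
ram low z [0.16551504 0.16705519 0.16816299]
```

```bash
python3 go.py .5605 -.211 .082 10
```

```text
world [ 46.3 -30.9  -4.5] tool [14.  49.5 21.7] rows 6 each [2.3 8.2 3.6]
0.0 [-0.75  0.46  1.85  1.1   0.89 -0.45] tilt 46.9 y_z 0.0024 gp [ 0.5142 -0.1801  0.0865]
```

Emit:
send_rows(rows=[{"dx": 2.3, "dy": 8.2, "dz": 3.6, "roll": 0, "jaw": 1}, {"dx": 2.3, "dy": 8.2, "dz": 3.6, "roll": 0, "jaw": 1}, {"dx": 2.3, "dy": 8.2, "dz": 3.6, "roll": 0, "jaw": 1}, {"dx": 2.3, "dy": 8.2, "dz": 3.6, "roll": 0, "jaw": 1}, {"dx": 2.3, "dy": 8.2, "dz": 3.6, "roll": 0, "jaw": 1}, {"dx": 2.3, "dy": 8.2, "dz": 3.6, "roll": 0, "jaw": 1}, {"dx": 0, "dy": 0, "dz": 0, "roll": 0, "jaw": 1}, {"dx": 0, "dy": 0, "dz": 0, "roll": 0, "jaw": 1}])

```text
time_s: 20.22
ee_pos: [0.5728, -0.205, 0.0685]
eef_rot: [3.138, -0.818, 0.51]
force: [0.4, 0.4, -6.3]
grip_width: 0.0481
grip_force: 40.0
```

```bash
python3 st.py; python3 go.py .5605 -.211 .0735 4
```

```text
20.2167 [-0.746  0.466  1.846  1.104  0.888 -0.449] [ 0.5728 -0.205   0.0685] [ 3.138 -0.818  0.51 ] 
 [[ 0.597  0.486  0.639]
 [ 0.334 -0.874  0.353]
 [ 0.73   0.002 -0.684]]
world [-0.2  0.8 -8. ] tool [-5.7 -0.8  5.6] rows 3 each [-1.9 -0.3  1.9]
0.0 [-0.75  0.48  1.85  1.12  0.88 -0.47] tilt 46.9 y_z 0.0024 gp [ 0.5607 -0.2118  0.0815]
```

Emit:
send_rows(rows=[{"dx": -1.5, "dy": -0.2, "dz": 1.4, "roll": 0, "jaw": 1}, {"dx": -1.5, "dy": -0.2, "dz": 1.4, "roll": 0, "jaw": 1}, {"dx": -1.5, "dy": -0.2, "dz": 1.4, "roll": 0, "jaw": 1}, {"dx": -1, "dy": -0.2, "dz": 1, "roll": 0, "jaw": 1}, {"dx": 0, "dy": 0, "dz": 0, "roll": 0, "jaw": 1}, {"dx": 0, "dy": 0, "dz": 0, "roll": 0, "jaw": 1}])

```text
time_s: 20.72
ee_pos: [0.5723, -0.2043, 0.0613]
eef_rot: [3.137, -0.818, 0.51]
force: [-1.2, 1.0, -4.8]
grip_width: 0.0479
grip_force: 40.0
```

```bash
python3 st.py; python3 go.py .5605 -.211 .0735 4; python3 die.py .5605 -.211 .033
```

```text
20.7167 [-0.746  0.478  1.851  1.116  0.88  -0.469] [ 0.5723 -0.2043  0.0613] [ 3.137 -0.818  0.51 ] 
 [[ 0.597  0.486  0.639]
 [ 0.334 -0.874  0.353]
 [ 0.73   0.003 -0.684]]
world [ 0.4  0.  -0.8] tool [-0.4  0.2  0.8] rows 1 each [-0.4  0.2  0.8]
0.0 [-0.75  0.48  1.85  1.12  0.88 -0.47] tilt 46.9 y_z 0.003 gp [ 0.5601 -0.211   0.0743]
top head 30 [ 0.5454 -0.2149  0.114 ] z 0.1138 mid [ 0.5418 -0.2243  0.1151] circ17 [ 0.5379 -0.2223  0.028 ]
side head 51 [ 0.5561 -0.2129  0.1132] z 0.1126 mid [ 0.5494 -0.2221  0.116 ] circ17 [ 0.5417 -0.2215  0.0281]
side barrel 167 [ 0.5595 -0.2096]
wrist head 3718 [ 0.5541 -0.2145  0.1145] z 0.1149 mid [ 0.5468 -0.2231  0.1154] circ17 [ 0.5364 -0.2239  0.0274]
wrist barrel 1916 [ 0.5608 -0.2101]
```

Emit:
send_rows(rows=[{"dx": -0.7, "dy": 0, "dz": 0.7, "roll": 0, "jaw": 1}, {"dx": 0, "dy": 0, "dz": 0, "roll": 0, "jaw": 1}, {"dx": 0, "dy": 0, "dz": 0, "roll": 0, "jaw": 1}])

```text
time_s: 21.12
ee_pos: [0.5726, -0.2043, 0.0613]
eef_rot: [3.137, -0.819, 0.511]
force: [-7.6, 0.3, 6.3]
grip_width: 0.048
grip_force: 40.0
```

Emit:
send_rows(rows=[{"dx": -0.5, "dy": 0, "dz": 0.5, "roll": 0, "jaw": 1}, {"dx": 0, "dy": 0, "dz": 0, "roll": 0, "jaw": 1}, {"dx": 0, "dy": 0, "dz": 0, "roll": 0, "jaw": 1}])

```text
time_s: 21.37
ee_pos: [0.5727, -0.2043, 0.0613]
eef_rot: [3.136, -0.82, 0.512]
force: [-11.8, 0.9, 12.6]
grip_width: 0.0479
grip_force: 40.1
```

Emit:
send_rows(rows=[{"dx": 0, "dy": 0, "dz": 0, "roll": 0, "jaw": -1}, {"dx": 0, "dy": 0, "dz": 0, "roll": 0, "jaw": -1}, {"dx": 0, "dy": 0, "dz": 0, "roll": 0, "jaw": -1}, {"dx": 0, "dy": 0, "dz": 0, "roll": 0, "jaw": -1}, {"dx": 0, "dy": 0, "dz": 0, "roll": 0, "jaw": -1}, {"dx": 0, "dy": 0, "dz": 0, "roll": 0, "jaw": -1}])

```text
time_s: 21.87
ee_pos: [0.5725, -0.2043, 0.0596]
eef_rot: [3.137, -0.818, 0.51]
force: [0.2, -0.7, -0.3]
grip_width: 0.0846
grip_force: 0.0
```

Emit:
send_rows(rows=[{"dx": 0, "dy": 0, "dz": -10, "roll": 0, "jaw": -1}, {"dx": 0, "dy": 0, "dz": -15, "roll": 0, "jaw": -1}, {"dx": 0, "dy": 0, "dz": -15, "roll": 0, "jaw": -1}, {"dx": 0, "dy": 0, "dz": -15, "roll": 0, "jaw": -1}, {"dx": 0, "dy": 0, "dz": -15, "roll": 0, "jaw": -1}, {"dx": 0, "dy": 0, "dz": -15, "roll": 0, "jaw": -1}, {"dx": 0, "dy": 0, "dz": -15, "roll": 0, "jaw": -1}])

```text
time_s: 22.45
ee_pos: [0.5076, -0.24, 0.1289]
eef_rot: [3.137, -0.818, 0.51]
force: [-0.0, -1.0, -0.3]
grip_width: 0.0942
grip_force: 0.0
```

```bash
python3 st.py; python3 die.py .5605 -.211 .033;python3 - <<'E'
from fit import *
c=dict(np.load('l_wrist.npz'));P=cloud(c);n=lambda r:np.hypot(P[...,0]-.56,P[...,1]+.21)<r
k=n(.032)&(P[...,2]>.166)&(P[...,2]<.182);print('ram',k.sum(),circ(P[k],.0165)[0][:2] if k.sum()>30 else '')
save('w4',c['frame'])
E
```

```text
22.45 [-0.895  0.314  1.887  0.983  1.043 -0.403] [ 0.5076 -0.24    0.1289] [ 3.137 -0.818  0.51 ] 
 [[ 0.597  0.486  0.639]
 [ 0.334 -0.874  0.352]
 [ 0.73   0.003 -0.684]]
top head 18 [ 0.5521 -0.2008  0.1141] z 0.1142 mid [ 0.5548 -0.2033  0.1142] circ17 [ 0.562  -0.2105  0.0164]
side head 38 [ 0.5605 -0.2048  0.1126] z 0.1127 mid [ 0.5612 -0.2073  0.1127] circ17 [ 0.5614 -0.2052  0.0121]
side barrel 171 [ 0.5622 -0.2095]
wrist head 1114 [ 0.5582 -0.2115  0.1144] z 0.1147 mid [ 0.5601 -0.2103  0.1129] circ17 [ 0.5585 -0.2113  0.0121]
wrist barrel 1088 [ 0.5608 -0.2101]
ram 898 [ 0.56215376 -0.21176604]
```

View pics/w4.png

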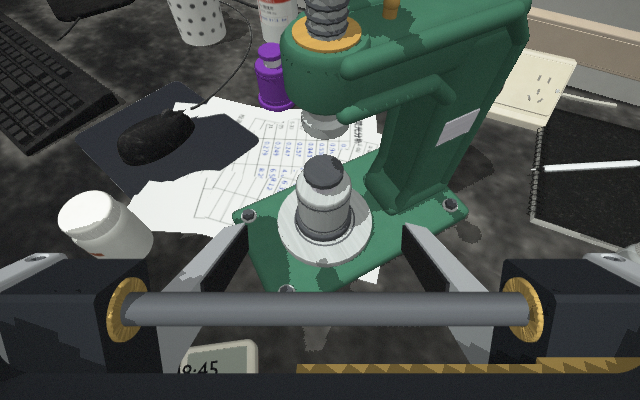

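The wrist view shows the die at (327,190) centred on the bed ellipse (278–373), under the ram at (325,125). Next I'll push the T-bar round with the shut fingers, first moving clear and above.

```bash
cat > arc.py <<'E'
# way-points: list of (az deg or None, r, zbar, h) -> rows in the tool frame (orientation constant)
import sys,json
from ik import *
AX=np.array([.5605,-.2105])
def tcp(az,r,zb,h,M):
    a=np.radians(az); return np.r_[AX+r*np.array([np.cos(a),np.sin(a)]),zb]+M[:,2]*h/-M[2,2]
def rows(pts,jaw=1,start=None,step=36):
    o=get_obs();M=R.from_euler('xyz',o['eef_rot']).as_matrix();c=o['ee_pos'] if start is None else start;q=o['qpos'];out=[]
    for p in pts:
        p=tcp(*p,M) if len(p)==4 else np.array(p); s=ik(p,M,[q]);
        if s.cost>1e-5: print('IK!',p,s.cost,s.x)
        q=s.x; d=(p-c)*1000@M;n=max(1,int(np.ceil(np.linalg.norm(d)/step)));c=p
        out+=[(n,d.round(1).tolist(),(d/n).round(1).tolist())]
    for x in out: print(x)
    print('q end',q.round(2)); return out
E
python3 - <<'E'
from arc import *
o=get_obs();M=R.from_euler('xyz',o['eef_rot']).as_matrix()
a=o['ee_pos']-.11*M[:,2]; b=np.r_[a[:2],.42]
print(a,tcp(285,44e-3,.302,.011,M))
rows([a,b,(285,.044,.42,.011),(285,.044,.302,.011)])
E
```

```text
[ 0.43790804 -0.27894386  0.2039668 ] [ 0.58218642 -0.24735354  0.291     ]
(4, [0.0, -0.0, -110.0], [0.0, -0.0, -27.5])
(7, [157.7, 1.0, -147.7], [22.5, 0.1, -21.1])
(5, [88.6, 42.2, 110.9], [17.7, 8.4, 22.2])
(4, [-86.1, -0.5, 80.7], [-21.5, -0.1, 20.2])
q end [-0.8   0.24  1.57  0.85  1.21  0.  ]
```

Emit:
send_rows(rows=[{"dx": 0, "dy": 0, "dz": -27.5, "roll": 0, "jaw": -1}, {"dx": 0, "dy": 0, "dz": -27.5, "roll": 0, "jaw": 1}, {"dx": 0, "dy": 0, "dz": -27.5, "roll": 0, "jaw": 1}, {"dx": 0, "dy": 0, "dz": -27.5, "roll": 0, "jaw": 1}, {"dx": 22.5, "dy": 0.1, "dz": -21.1, "roll": 0, "jaw": 1}, {"dx": 22.5, "dy": 0.1, "dz": -21.1, "roll": 0, "jaw": 1}, {"dx": 22.5, "dy": 0.1, "dz": -21.1, "roll": 0, "jaw": 1}, {"dx": 22.5, "dy": 0.1, "dz": -21.1, "roll": 0, "jaw": 1}, {"dx": 22.5, "dy": 0.1, "dz": -21.1, "roll": 0, "jaw": 1}, {"dx": 22.5, "dy": 0.1, "dz": -21.1, "roll": 0, "jaw": 1}, {"dx": 22.5, "dy": 0.1, "dz": -21.1, "roll": 0, "jaw": 1}, {"dx": 0, "dy": 0, "dz": 0, "roll": 0, "jaw": 1}])

```text
time_s: 23.6
ee_pos: [0.439, -0.2785, 0.4243]
eef_rot: [3.127, -0.819, 0.519]
force: [0.3, 0.1, 0.3]
grip_width: 0.0238
grip_force: 0.0
```

Emit:
send_rows(rows=[{"dx": 17.7, "dy": 8.4, "dz": 22.2, "roll": 0, "jaw": 1}, {"dx": 17.7, "dy": 8.4, "dz": 22.2, "roll": 0, "jaw": 1}, {"dx": 17.7, "dy": 8.4, "dz": 22.2, "roll": 0, "jaw": 1}, {"dx": 17.7, "dy": 8.4, "dz": 22.2, "roll": 0, "jaw": 1}, {"dx": 17.7, "dy": 8.4, "dz": 22.2, "roll": 0, "jaw": 1}, {"dx": 0, "dy": 0, "dz": 0, "roll": 0, "jaw": 1}, {"dx": 0, "dy": 0, "dz": 0, "roll": 0, "jaw": 1}])

```text
time_s: 24.18
ee_pos: [0.5833, -0.2453, 0.4061]
eef_rot: [3.141, -0.817, 0.51]
force: [-0.4, -0.1, -0.1]
grip_width: 0.0007
grip_force: 0.0
```

```bash
python3 st.py; python3 - <<'E'
from arc import *
rows([(285,.044,.302,.011)])
from h import *
c=grab('wrist');P=cloud(c);F=c['frame'].astype(int)
n=np.hypot(P[...,0]-.5605,P[...,1]+.2105)
m=(n<.1)&(P[...,2]>.27)&(P[...,2]<.33)
print('wrist bar pts',m.sum())
if m.sum()>50:
    v=cv2.fitLine(P[m&(n>.02)][:,:2].astype(np.float32),cv2.DIST_HUBER,0,.01,.01).ravel();print(v,np.degrees(np.arctan2(v[1],v[0])))
    h=m&(n<.012); print('hub z',np.nanmax(P[h][:,2]) if h.any() else '', 'bar z',np.percentile(P[m&(n>.03)&(n<.06)][:,2],[50,95]))
save('w5',c['frame'])
E
```

```text
24.1833 [-0.789  0.189  1.363  0.796  1.386  0.202] [ 0.5833 -0.2453  0.4061] [ 3.141 -0.817  0.51 ] 
 [[ 0.597  0.488  0.637]
 [ 0.334 -0.873  0.356]
 [ 0.729  0.001 -0.684]]
(4, [-85.3, 1.1, 77.3], [-21.3, 0.3, 19.3])
q end [-0.8   0.24  1.56  0.85  1.22  0.01]
wrist bar pts 1052
[ 0.47626144  0.87930375  0.57706374 -0.18221892] 61.558483
hub z  bar z [0.30452304 0.3062156 ]
```

View pics/w5.png

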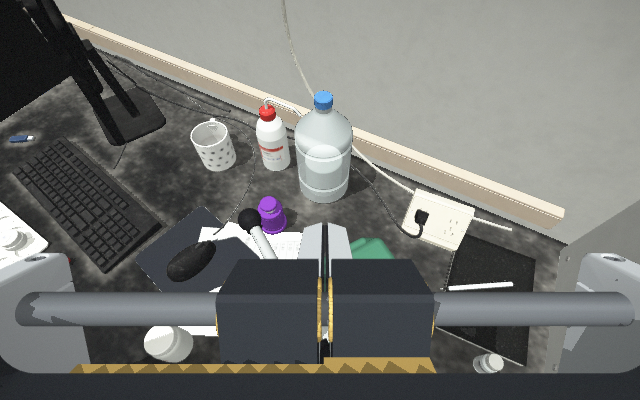

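The fingers are shut (325,250) and the bar runs to the ball at (250,218). I'll descend behind end A.

Emit:
send_rows(rows=[{"dx": -21, "dy": 0.3, "dz": 19, "roll": 0, "jaw": 1}, {"dx": -21, "dy": 0.3, "dz": 19, "roll": 0, "jaw": 1}, {"dx": -21, "dy": 0.3, "dz": 19, "roll": 0, "jaw": 1}, {"dx": -21, "dy": 0.3, "dz": 19, "roll": 0, "jaw": 1}, {"dx": 0, "dy": 0, "dz": 0, "roll": 0, "jaw": 1}])

```text
time_s: 24.65
ee_pos: [0.5795, -0.2484, 0.2891]
eef_rot: [-3.135, -0.815, 0.502]
force: [-1.1, 0.1, -0.6]
grip_width: 0.0005
grip_force: 0.0
```

```bash
python3 st.py; cat > push.py <<'E'
from arc import *
# bar az starts 240.5 at zb 0.302 ; contact lead 24 deg
a0,a1,st,lead,r,h,b0,z0=[float(v) for v in sys.argv[1:9]]
az=np.arange(a0-st,a1-.1,-st); rows([(a,r,z0-.06*max(0,b0-(a-lead))/360,h) for a in az],step=60)
E
python3 push.py 285 165 12 24 .044 .011 240.5 .302
```

```text
24.65 [-0.798  0.242  1.564  0.846  1.22   0.009] [ 0.5795 -0.2484  0.2891] [-3.135 -0.815  0.502] 
 [[ 0.601  0.485  0.635]
 [ 0.33  -0.875  0.356]
 [ 0.728 -0.004 -0.686]]
(1, [-2.7, -2.9, -5.5], [-2.7, -2.9, -5.5])
(1, [-5.8, -4.9, -5.3], [-5.8, -4.9, -5.3])
(1, [-6.0, -6.4, -3.4], [-6.0, -6.4, -3.4])
(1, [-5.0, -7.6, -2.4], [-5.0, -7.6, -2.4])
(1, [-3.8, -8.5, -1.1], [-3.8, -8.5, -1.1])
(1, [-2.6, -9.1, 0.2], [-2.6, -9.1, 0.2])
(1, [-1.3, -9.2, 1.6], [-1.3, -9.2, 1.6])
(1, [0.0, -8.9, 3.0], [0.0, -8.9, 3.0])
(1, [1.3, -8.3, 4.3], [1.3, -8.3, 4.3])
(1, [2.4, -7.2, 5.5], [2.4, -7.2, 5.5])
q end [-0.8   0.08  1.78  0.86  1.18 -0.04]
```

Emit:
send_rows(rows=[{"dx": -2.7, "dy": -2.9, "dz": -5.5, "roll": 0, "jaw": 1}, {"dx": -5.8, "dy": -4.9, "dz": -5.3, "roll": 0, "jaw": 1}, {"dx": -6, "dy": -6.4, "dz": -3.4, "roll": 0, "jaw": 1}, {"dx": -5, "dy": -7.6, "dz": -2.4, "roll": 0, "jaw": 1}, {"dx": -3.8, "dy": -8.5, "dz": -1.1, "roll": 0, "jaw": 1}])

```text
time_s: 25.07
ee_pos: [0.5409, -0.2367, 0.2923]
eef_rot: [3.131, -0.82, 0.513]
force: [4.4, 0.8, 5.9]
grip_width: 0.0005
grip_force: 3.3
```

Emit:
send_rows(rows=[{"dx": -2.6, "dy": -9.1, "dz": 0.2, "roll": 0, "jaw": 1}, {"dx": -1.3, "dy": -9.2, "dz": 1.6, "roll": 0, "jaw": 1}, {"dx": 0, "dy": -8.9, "dz": 3, "roll": 0, "jaw": 1}, {"dx": 1.3, "dy": -8.3, "dz": 4.3, "roll": 0, "jaw": 1}, {"dx": 2.4, "dy": -7.2, "dz": 5.5, "roll": 0, "jaw": 1}])

```text
time_s: 25.48
ee_pos: [0.53, -0.1943, 0.2837]
eef_rot: [3.128, -0.822, 0.516]
force: [-6.3, 0.2, 18.3]
grip_width: 0.0002
grip_force: 9.8
```

```bash
cat > bar.py <<'E'
from fit import *
for n in('top','side'):
    c=grab(n);P=cloud(c);F=c['frame'].astype(int)
    d=np.hypot(P[...,0]-.5605,P[...,1]+.2095);m=(d<.1)&(d>.02)&(P[...,2]>.24)&(P[...,2]<.32)&(F.max(-1)<60)
    k,L,s,ce=cv2.connectedComponentsWithStats(m.astype(np.uint8))
    for i in range(1,k):
        if s[i,4]>12:
            q=P[L==i].mean(0);print(n,s[i,4],q.round(3),'az',np.degrees(np.arctan2(q[1]+.2095,q[0]-.5605)).round(1)%360,'r',np.hypot(q[1]+.2095,q[0]-.5605).round(3))
E
python3 st.py; python3 bar.py; python3 push.py 165 81 12 24 .044 .011 240.5 .302
```

```text
25.4833 [-0.794  0.076  1.773  0.866  1.179 -0.035] [ 0.53   -0.1943  0.2837] [ 3.128 -0.822  0.516] 
 [[ 0.592  0.484  0.644]
 [ 0.336 -0.875  0.349]
 [ 0.733  0.009 -0.681]]
top 43 [ 0.639 -0.218  0.296] az 353.6 r 0.079
top 26 [ 0.479 -0.201  0.296] az 173.7 r 0.082
side 29 [ 0.638 -0.213  0.287] az 357.2 r 0.077
side 44 [ 0.484 -0.193  0.287] az 167.6 r 0.078
(1, [-4.3, -6.5, 11.6], [-4.3, -6.5, 11.6])
(1, [4.1, -4.3, 7.3], [4.1, -4.3, 7.3])
(1, [4.6, -2.5, 7.8], [4.6, -2.5, 7.8])
(1, [4.8, -0.6, 8.1], [4.8, -0.6, 8.1])
(1, [4.7, 1.3, 8.0], [4.7, 1.3, 8.0])
(1, [4.4, 3.1, 7.7], [4.4, 3.1, 7.7])
(1, [3.8, 4.9, 7.1], [3.8, 4.9, 7.1])
q end [-0.68  0.14  1.76  0.88  1.06  0.  ]
```

```bash
python3 - <<'E'
from h import *
s=grab('side')['frame'][125:215,290:410];t=grab('top')['frame'][140:230,320:440];w=grab('wrist')['frame'][200:400,120:520]
save('b6',np.vstack([np.hstack([cv2.resize(s,(400,300),interpolation=2),cv2.resize(t,(400,300),interpolation=2)]),cv2.resize(w,(800,300),interpolation=2)]))
print(get_obs()['force'])
E
```

```text
[-2.96288032  5.04868075 14.00825966]
```

View pics/b6.png

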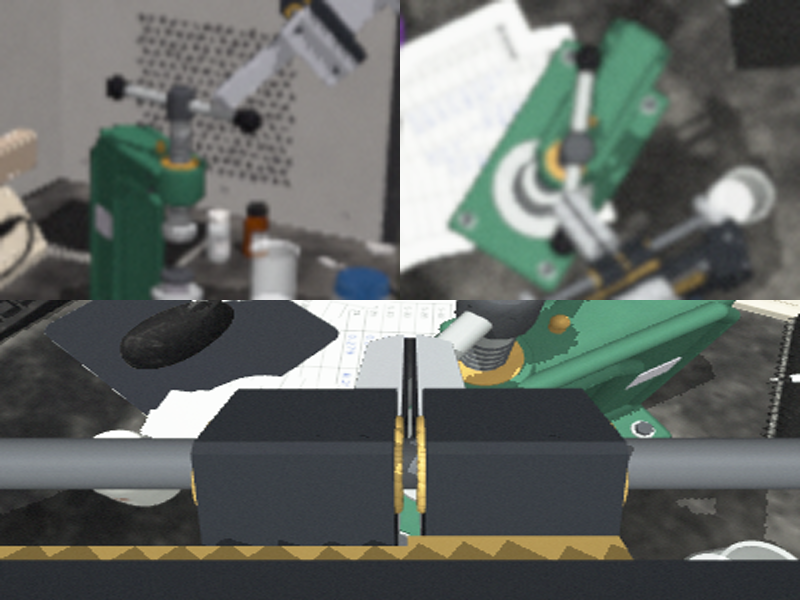

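The side crop shows the fingertip lying over the bar at (225,95): it rode up while leaning over it, and the bar stopped at about 174°. I'll lift, go behind the bar where the fingers lean back, and push from there.

```bash
python3 - <<'E'
from arc import *
o=get_obs()
p=o['ee_pos']+[0,0,.045]
rows([p,(212,.049,.336,.013),(212,.049,.291,.013)],step=20)
E
```

```text
(3, [33.0, 0.3, -30.6], [11.0, 0.1, -10.2])
(2, [-15.5, 32.3, -8.2], [-7.7, 16.1, -4.1])
(3, [-33.0, -0.3, 30.6], [-11.0, -0.1, 10.2])
q end [-0.85  0.14  1.72  0.87  1.22 -0.08]
```

Emit:
send_rows(rows=[{"dx": 11, "dy": 0, "dz": -10.2, "roll": 0, "jaw": 1}, {"dx": 11, "dy": 0, "dz": -10.2, "roll": 0, "jaw": 1}, {"dx": 11, "dy": 0, "dz": -10.2, "roll": 0, "jaw": 1}, {"dx": -7.7, "dy": 16, "dz": -4, "roll": 0, "jaw": 1}, {"dx": -7.7, "dy": 16, "dz": -4, "roll": 0, "jaw": 1}, {"dx": 0, "dy": 0, "dz": 0, "roll": 0, "jaw": 1}])

```text
time_s: 26.23
ee_pos: [0.5306, -0.2316, 0.3197]
eef_rot: [3.134, -0.818, 0.511]
force: [0.3, -0.1, -0.5]
grip_width: 0.0007
grip_force: 0.0
```

```bash
python3 st.py; python3 bar.py; python3 - <<'E'
from arc import *
rows([(212,.049,.291,.013)],step=12)
E
```

```text
26.2333 [-0.846  0.109  1.651  0.838  1.28   0.006] [ 0.5306 -0.2316  0.3197] [ 3.134 -0.818  0.511] 
 [[ 0.596  0.484  0.64 ]
 [ 0.334 -0.875  0.35 ]
 [ 0.73   0.005 -0.684]]
top 40 [ 0.638 -0.221  0.296] az 351.6 r 0.078
top 37 [ 0.482 -0.199  0.297] az 172.1 r 0.079
side 29 [ 0.637 -0.212  0.288] az 358.0 r 0.077
side 43 [ 0.483 -0.191  0.287] az 166.8 r 0.079
(4, [-30.1, -0.0, 28.7], [-7.5, -0.0, 7.2])
q end [-0.85  0.14  1.72  0.86  1.22 -0.07]
```

Emit:
send_rows(rows=[{"dx": -7.5, "dy": 0, "dz": 7.2, "roll": 0, "jaw": 1}, {"dx": -7.5, "dy": 0, "dz": 7.2, "roll": 0, "jaw": 1}, {"dx": -7.5, "dy": 0, "dz": 7.2, "roll": 0, "jaw": 1}, {"dx": -7.5, "dy": 0, "dz": 7.2, "roll": 0, "jaw": 1}, {"dx": 0, "dy": 0, "dz": 0, "roll": 0, "jaw": 1}])

```text
time_s: 26.75
ee_pos: [0.5313, -0.2287, 0.2744]
eef_rot: [-3.141, -0.817, 0.507]
force: [1.1, -0.2, -0.1]
grip_width: 0.0004
grip_force: 0.0
```

```bash
cat > push.py <<'E'
from arc import *
# a0 a1 step lead r h bar0 z0 : z follows the bar from bar0 (z0)
a0,a1,st,lead,r,h,b0,z0=[float(v) for v in sys.argv[1:9]]
az=np.arange(a0-st,a1-.1,-st); rows([(a,r,z0-.06*max(0,b0-(a-lead))/360,h) for a in az],step=60)
E
python3 st.py;python3 push.py 212 132 10 22 .048 .014 172 .2906
```

```text
26.75 [-0.842  0.144  1.717  0.862  1.214 -0.068] [ 0.5313 -0.2287  0.2744] [-3.141 -0.817  0.507] 
 [[ 0.598  0.486  0.637]
 [ 0.332 -0.874  0.355]
 [ 0.729 -0.001 -0.684]]
(1, [2.8, -7.6, -0.3], [2.8, -7.6, -0.3])
(1, [1.0, -8.2, 1.5], [1.0, -8.2, 1.5])
(1, [0.9, -7.8, 3.4], [0.9, -7.8, 3.4])
(1, [1.8, -7.1, 4.4], [1.8, -7.1, 4.4])
(1, [2.6, -6.2, 5.2], [2.6, -6.2, 5.2])
(1, [3.3, -5.1, 6.0], [3.3, -5.1, 6.0])
(1, [3.8, -3.9, 6.5], [3.8, -3.9, 6.5])
(1, [4.2, -2.6, 6.9], [4.2, -2.6, 6.9])
q end [-0.74  0.08  1.81  0.87  1.12 -0.02]
```

Emit:
send_rows(rows=[{"dx": 2.8, "dy": -7.6, "dz": -0.3, "roll": 0, "jaw": 1}, {"dx": 1, "dy": -8.2, "dz": 1.5, "roll": 0, "jaw": 1}, {"dx": 0.9, "dy": -7.8, "dz": 3.4, "roll": 0, "jaw": 1}, {"dx": 1.8, "dy": -7.1, "dz": 4.4, "roll": 0, "jaw": 1}, {"dx": 2.6, "dy": -6.2, "dz": 5.2, "roll": 0, "jaw": 1}])

```text
time_s: 27.17
ee_pos: [0.5284, -0.1885, 0.2747]
eef_rot: [3.135, -0.819, 0.512]
force: [-0.2, -2.5, 2.7]
grip_width: 0.0002
grip_force: 1.9
```

```bash
python3 bar.py; python3 st.py; python3 push.py 162 82 10 22 .048 .014 172 .2906
```

```text
top 36 [ 0.631 -0.242  0.294] az 335.6 r 0.078
top 31 [ 0.488 -0.178  0.295] az 156.2 r 0.079
side 23 [ 0.631 -0.236  0.285] az 339.4 r 0.076
side 43 [ 0.489 -0.168  0.284] az 150.0 r 0.083
27.2667 [-0.785  0.076  1.794  0.868  1.166 -0.042] [ 0.5285 -0.1878  0.2743] [ 3.137 -0.818  0.512] 
 [[ 0.596  0.487  0.639]
 [ 0.335 -0.874  0.353]
 [ 0.73   0.003 -0.683]]
(1, [0.6, -4.9, 7.4], [0.6, -4.9, 7.4])
(1, [3.8, -3.9, 6.5], [3.8, -3.9, 6.5])
(1, [4.2, -2.6, 6.9], [4.2, -2.6, 6.9])
(1, [4.5, -1.2, 7.2], [4.5, -1.2, 7.2])
(1, [4.5, 0.3, 7.2], [4.5, 0.3, 7.2])
(1, [4.4, 1.8, 7.1], [4.4, 1.8, 7.1])
(1, [4.1, 3.1, 6.8], [4.1, 3.1, 6.8])
(1, [3.6, 4.4, 6.3], [3.6, 4.4, 6.3])
q end [-0.66  0.14  1.76  0.88  1.06  0.01]
```

Emit:
send_rows(rows=[{"dx": 0.8, "dy": -4.9, "dz": 7.2, "roll": 0, "jaw": 1}, {"dx": 3.8, "dy": -3.9, "dz": 6.5, "roll": 0, "jaw": 1}, {"dx": 4.2, "dy": -2.6, "dz": 6.9, "roll": 0, "jaw": 1}, {"dx": 4.5, "dy": -1.2, "dz": 7.2, "roll": 0, "jaw": 1}])

```text
time_s: 27.6
ee_pos: [0.5484, -0.1638, 0.2649]
eef_rot: [3.136, -0.818, 0.511]
force: [-1.2, -3.6, 3.4]
grip_width: 0.0003
grip_force: 2.0
```

```bash
python3 bar.py; python3 st.py; python3 push.py 122 42 10 8 .048 .018 172 .2906
```

```text
top 44 [ 0.592 -0.281  0.287] az 293.5 r 0.078
top 33 [ 0.526 -0.139  0.288] az 116.1 r 0.079
side 15 [ 0.59  -0.274  0.281] az 294.5 r 0.071
side 41 [ 0.527 -0.131  0.278] az 113.1 r 0.085
27.7 [-0.715  0.087  1.806  0.877  1.1   -0.013] [ 0.5484 -0.1631  0.2642] [ 3.138 -0.818  0.511] 
 [[ 0.597  0.487  0.638]
 [ 0.334 -0.874  0.354]
 [ 0.73   0.002 -0.684]]
(1, [6.5, -0.3, 11.2], [6.5, -0.3, 11.2])
(1, [4.4, 1.8, 7.1], [4.4, 1.8, 7.1])
(1, [4.1, 3.1, 6.8], [4.1, 3.1, 6.8])
(1, [3.6, 4.4, 6.3], [3.6, 4.4, 6.3])
(1, [3.0, 5.6, 5.7], [3.0, 5.6, 5.7])
(1, [2.3, 6.6, 4.9], [2.3, 6.6, 4.9])
(1, [1.4, 7.4, 4.0], [1.4, 7.4, 4.0])
(1, [0.5, 8.0, 3.0], [0.5, 8.0, 3.0])
q end [-0.64  0.23  1.68  0.88  1.04  0.03]
```

Emit:
send_rows(rows=[{"dx": 6, "dy": -0.3, "dz": 10.2, "roll": 0, "jaw": 1}, {"dx": 4.4, "dy": 1.8, "dz": 7.1, "roll": 0, "jaw": 1}, {"dx": 4.1, "dy": 3.1, "dz": 6.8, "roll": 0, "jaw": 1}, {"dx": 3.6, "dy": 4.4, "dz": 6.3, "roll": 0, "jaw": 1}])

```text
time_s: 28.03
ee_pos: [0.5831, -0.1548, 0.2567]
eef_rot: [3.138, -0.818, 0.51]
force: [-3.4, -1.7, 1.9]
grip_width: 0.0006
grip_force: 1.7
```

Emit:
send_rows(rows=[{"dx": 3, "dy": 5.6, "dz": 5.7, "roll": 0, "jaw": 1}, {"dx": 2.3, "dy": 6.6, "dz": 4.9, "roll": 0, "jaw": 1}, {"dx": 1.4, "dy": 7.4, "dz": 4, "roll": 0, "jaw": 1}, {"dx": 0, "dy": 0, "dz": 0, "roll": 0, "jaw": 1}])

```text
time_s: 28.37
ee_pos: [0.6062, -0.165, 0.251]
eef_rot: [3.14, -0.817, 0.509]
force: [0.4, 0.5, -0.6]
grip_width: 0.0004
grip_force: 0.1
```

```bash
python3 bar.py; python3 st.py;  python3 - <<'E'
from arc import *
o=get_obs()
M=R.from_euler('xyz',o['eef_rot']).as_matrix()
p=o['ee_pos']+[0,0,.07]
rows([p,(255,.049,.335,.013),(255,.049,.27,.013)],step=25)
E
```

```text
top 18 [ 0.625 -0.169  0.275] az 31.9 r 0.076
side 40 [ 0.625 -0.163  0.264] az 36.0 r 0.08
side 40 [ 0.493 -0.243  0.264] az 206.2 r 0.075
28.4667 [-0.641  0.207  1.699  0.882  1.038  0.027] [ 0.6055 -0.1648  0.2515] [ 3.139 -0.818  0.509] 
 [[ 0.597  0.486  0.638]
 [ 0.334 -0.874  0.353]
 [ 0.73   0.002 -0.684]]
(3, [51.1, 0.1, -47.9], [17.0, 0.0, -16.0])
(4, [-55.6, 53.3, -59.9], [-13.9, 13.3, -15.0])
(3, [-47.4, -0.1, 44.5], [-15.8, -0.0, 14.8])
q end [-0.83  0.24  1.65  0.87  1.19 -0.08]
```

```bash
python3 - <<'E'
from arc import *
o=get_obs()
p=o['ee_pos']+[-.005,.008,.02];p2=p+[0,0,.05]
rows([p,p2,(250,.049,.335,.013),(250,.049,.267,.013)],step=25)
E
```

```text
(1, [14.3, -9.4, -14.0], [14.3, -9.4, -14.0])
(2, [36.5, 0.1, -34.2], [18.2, 0.1, -17.1])
(5, [-57.3, 59.7, -61.7], [-11.5, 11.9, -12.3])
(3, [-49.6, -0.1, 46.5], [-16.5, -0.0, 15.5])
q end [-0.84  0.23  1.66  0.87  1.19 -0.09]
```

Emit:
send_rows(rows=[{"dx": 14.3, "dy": -9.4, "dz": -14, "roll": 0, "jaw": 1}, {"dx": 18.2, "dy": 0, "dz": -17, "roll": 0, "jaw": 1}, {"dx": 18.2, "dy": 0, "dz": -17, "roll": 0, "jaw": 1}, {"dx": -11.5, "dy": 11.9, "dz": -12.3, "roll": 0, "jaw": 1}, {"dx": -11.5, "dy": 11.9, "dz": -12.3, "roll": 0, "jaw": 1}, {"dx": -11.5, "dy": 11.9, "dz": -12.3, "roll": 0, "jaw": 1}, {"dx": -11.5, "dy": 11.9, "dz": -12.3, "roll": 0, "jaw": 1}, {"dx": -11.5, "dy": 11.9, "dz": -12.3, "roll": 0, "jaw": 1}, {"dx": 0, "dy": 0, "dz": 0, "roll": 0, "jaw": 1}])

```text
time_s: 29.22
ee_pos: [0.5545, -0.252, 0.322]
eef_rot: [3.137, -0.818, 0.508]
force: [-0.2, -0.5, -0.5]
grip_width: 0.0006
grip_force: 0.0
```

```bash
python3 bar.py; python3 st.py;  python3 - <<'E'
from arc import *
rows([(250,.049,.267,.013)],step=20)
E
```

```text
top 21 [ 0.625 -0.169  0.275] az 32.1 r 0.076
top 58 [ 0.492 -0.251  0.271] az 211.1 r 0.08
side 40 [ 0.625 -0.163  0.263] az 35.7 r 0.08
side 37 [ 0.492 -0.243  0.264] az 206.2 r 0.076
29.3167 [-0.834  0.179  1.566  0.834  1.282  0.028] [ 0.5555 -0.2498  0.3221] [ 3.137 -0.818  0.509] 
 [[ 0.597  0.485  0.639]
 [ 0.333 -0.875  0.352]
 [ 0.73   0.003 -0.684]]
(4, [-49.5, 0.1, 46.8], [-12.4, 0.0, 11.7])
q end [-0.84  0.23  1.66  0.87  1.19 -0.09]
```

Emit:
send_rows(rows=[{"dx": -12.4, "dy": 0, "dz": 11.7, "roll": 0, "jaw": 1}, {"dx": -12.4, "dy": 0, "dz": 11.7, "roll": 0, "jaw": 1}, {"dx": -12.4, "dy": 0, "dz": 11.7, "roll": 0, "jaw": 1}, {"dx": -12.4, "dy": 0, "dz": 11.7, "roll": 0, "jaw": 1}, {"dx": 0, "dy": 0, "dz": 0, "roll": 0, "jaw": 1}])

```text
time_s: 29.73
ee_pos: [0.5556, -0.2478, 0.2509]
eef_rot: [-3.14, -0.817, 0.507]
force: [-0.0, 0.6, -0.7]
grip_width: 0.0007
grip_force: 0.0
```

```bash
python3 st.py; python3 push.py 250 130 10 8 .049 .014 211 .267
```

```text
29.7333 [-0.831  0.235  1.665  0.874  1.182 -0.093] [ 0.5556 -0.2478  0.2509] [-3.14  -0.817  0.507] 
 [[ 0.599  0.487  0.636]
 [ 0.332 -0.874  0.355]
 [ 0.729 -0.001 -0.685]]
(1, [-1.7, -5.1, -4.9], [-1.7, -5.1, -4.9])
(1, [-2.6, -7.7, -2.7], [-2.6, -7.7, -2.7])
(1, [-1.6, -8.2, -1.7], [-1.6, -8.2, -1.7])
(1, [-1.7, -8.5, 0.4], [-1.7, -8.5, 0.4])
(1, [-0.8, -8.5, 1.6], [-0.8, -8.5, 1.6])
(1, [0.2, -8.3, 2.7], [0.2, -8.3, 2.7])
(1, [1.2, -7.8, 3.7], [1.2, -7.8, 3.7])
(1, [2.1, -7.1, 4.6], [2.1, -7.1, 4.6])
(1, [2.9, -6.1, 5.5], [2.9, -6.1, 5.5])
(1, [3.5, -5.0, 6.2], [3.5, -5.0, 6.2])
(1, [4.0, -3.7, 6.7], [4.0, -3.7, 6.7])
(1, [4.4, -2.3, 7.1], [4.4, -2.3, 7.1])
q end [-0.73  0.11  1.85  0.9   1.08 -0.08]
```

Emit:
send_rows(rows=[{"dx": -1.7, "dy": -5.1, "dz": -4.9, "roll": 0, "jaw": 1}, {"dx": -2.6, "dy": -7.7, "dz": -2.7, "roll": 0, "jaw": 1}, {"dx": -1.6, "dy": -8.2, "dz": -1.7, "roll": 0, "jaw": 1}, {"dx": -1.7, "dy": -8.5, "dz": 0.4, "roll": 0, "jaw": 1}, {"dx": -0.8, "dy": -8.5, "dz": 1.6, "roll": 0, "jaw": 1}])

```text
time_s: 30.15
ee_pos: [0.5276, -0.2213, 0.2542]
eef_rot: [3.133, -0.819, 0.512]
force: [1.6, -1.1, 4.6]
grip_width: 0.0003
grip_force: 2.2
```

Emit:
send_rows(rows=[{"dx": 0.2, "dy": -8.3, "dz": 2.7, "roll": 0, "jaw": 1}, {"dx": 1.2, "dy": -7.8, "dz": 3.7, "roll": 0, "jaw": 1}, {"dx": 2.1, "dy": -7.1, "dz": 4.6, "roll": 0, "jaw": 1}])

```text
time_s: 30.4
ee_pos: [0.5254, -0.1956, 0.2477]
eef_rot: [3.137, -0.818, 0.511]
force: [-0.4, -2.4, 4.1]
grip_width: 0.0003
grip_force: 1.9
```

```bash
python3 bar.py; python3 st.py; python3 push.py 170 90 10 8 .049 .015 211 .267
```

```text
top 38 [ 0.636 -0.231  0.265] az 344.4 r 0.078
top 30 [ 0.484 -0.188  0.265] az 164.5 r 0.079
side 25 [ 0.635 -0.225  0.256] az 348.4 r 0.076
side 43 [ 0.485 -0.18   0.256] az 158.7 r 0.081
30.5 [-0.801  0.109  1.823  0.888  1.138 -0.104] [ 0.5255 -0.1948  0.2473] [ 3.138 -0.817  0.511] 
 [[ 0.597  0.487  0.638]
 [ 0.335 -0.873  0.354]
 [ 0.729  0.002 -0.684]]
(1, [1.0, -6.3, 8.5], [1.0, -6.3, 8.5])
(1, [3.5, -5.0, 6.2], [3.5, -5.0, 6.2])
(1, [4.0, -3.7, 6.7], [4.0, -3.7, 6.7])
(1, [4.4, -2.3, 7.1], [4.4, -2.3, 7.1])
(1, [4.6, -0.9, 7.3], [4.6, -0.9, 7.3])
(1, [4.6, 0.6, 7.4], [4.6, 0.6, 7.4])
(1, [4.4, 2.1, 7.2], [4.4, 2.1, 7.2])
(1, [4.1, 3.5, 6.8], [4.1, 3.5, 6.8])
q end [-0.67  0.16  1.81  0.91  1.02 -0.05]
```

Emit:
send_rows(rows=[{"dx": 1, "dy": -6, "dz": 7.8, "roll": 0, "jaw": 1}, {"dx": 3.5, "dy": -5, "dz": 6.2, "roll": 0, "jaw": 1}, {"dx": 4, "dy": -3.7, "dz": 6.7, "roll": 0, "jaw": 1}])

```text
time_s: 30.75
ee_pos: [0.5371, -0.1731, 0.2394]
eef_rot: [3.137, -0.818, 0.51]
force: [-1.2, -3.3, 1.9]
grip_width: 0.0007
grip_force: 1.8
```

Emit:
send_rows(rows=[{"dx": 2.2, "dy": -1.2, "dz": 3.5, "roll": 0, "jaw": 1}, {"dx": 2.2, "dy": -1.1, "dz": 3.6, "roll": 0, "jaw": 1}])

```text
time_s: 30.92
ee_pos: [0.5432, -0.167, 0.2378]
eef_rot: [3.137, -0.818, 0.511]
force: [-1.2, -2.3, 2.0]
grip_width: 0.0005
grip_force: 1.7
```

```bash
python3 bar.py; python3 st.py; python3 push.py 120 80 5 8 .049 .0155 211 .267
```

```text
top 33 [ 0.603 -0.274  0.259] az 303.6 r 0.077
top 30 [ 0.516 -0.145  0.259] az 124.4 r 0.079
side 40 [ 0.515 -0.137  0.251] az 122.1 r 0.086
31.0167 [-0.729  0.111  1.845  0.903  1.07  -0.077] [ 0.5431 -0.1668  0.2377] [ 3.138 -0.818  0.511] 
 [[ 0.597  0.487  0.638]
 [ 0.334 -0.874  0.354]
 [ 0.73   0.002 -0.684]]
(1, [7.0, -2.2, 12.6], [7.0, -2.2, 12.6])
(1, [2.3, 0.5, 3.7], [2.3, 0.5, 3.7])
(1, [2.3, 0.9, 3.6], [2.3, 0.9, 3.6])
(1, [2.2, 1.2, 3.6], [2.2, 1.2, 3.6])
(1, [2.1, 1.6, 3.5], [2.1, 1.6, 3.5])
(1, [2.0, 1.9, 3.4], [2.0, 1.9, 3.4])
(1, [1.9, 2.2, 3.2], [1.9, 2.2, 3.2])
(1, [1.7, 2.5, 3.1], [1.7, 2.5, 3.1])
q end [-0.66  0.18  1.79  0.91  1.01 -0.04]
```

Emit:
send_rows(rows=[{"dx": 2.3, "dy": -0.9, "dz": 3.9, "roll": 0, "jaw": 1}, {"dx": 2.3, "dy": -0.7, "dz": 4, "roll": 0, "jaw": 1}, {"dx": 2.3, "dy": -0.3, "dz": 4, "roll": 0, "jaw": 1}])

```text
time_s: 31.27
ee_pos: [0.5538, -0.1599, 0.2357]
eef_rot: [3.135, -0.818, 0.511]
force: [-28.6, -11.7, 21.9]
grip_width: 0.0007
grip_force: 18.7
```

Emit:
send_rows(rows=[{"dx": 2.3, "dy": 0.5, "dz": 3.7, "roll": 0, "jaw": 1}])

```text
time_s: 31.35
ee_pos: [0.5574, -0.1586, 0.2355]
eef_rot: [3.133, -0.818, 0.513]
force: [-45.7, -13.3, 30.7]
grip_width: 0.0004
grip_force: 27.7
```

Emit:
send_rows(rows=[{"dx": 2.3, "dy": 0.9, "dz": 3.6, "roll": 0, "jaw": 1}])

```text
time_s: 31.43
ee_pos: [0.561, -0.1575, 0.2353]
eef_rot: [3.133, -0.818, 0.514]
force: [-62.0, -14.3, 40.8]
grip_width: 0.0004
grip_force: 36.7
```

```bash
python3 bar.py; python3 st.py
```

```text
top 50 [ 0.588 -0.284  0.256] az 290.4 r 0.079
top 30 [ 0.531 -0.137  0.258] az 112.5 r 0.078
side 39 [ 0.529 -0.13   0.249] az 111.7 r 0.086
31.5333 [-0.687  0.132  1.827  0.906  1.035 -0.055] [ 0.5607 -0.1576  0.2352] [ 3.133 -0.817  0.514] 
 [[ 0.596  0.486  0.639]
 [ 0.337 -0.874  0.351]
 [ 0.729  0.006 -0.684]]
```

Firm stop reached (over 60 N at the bar). I'll back off and withdraw.

Emit:
send_rows(rows=[{"dx": -2.3, "dy": -0.9, "dz": -3.6, "roll": 0, "jaw": 1}, {"dx": -2.3, "dy": -0.5, "dz": -3.7, "roll": 0, "jaw": 1}, {"dx": -2.3, "dy": 0.3, "dz": -4, "roll": 0, "jaw": 1}, {"dx": -2.3, "dy": 0.7, "dz": -4, "roll": 0, "jaw": 1}, {"dx": -2.3, "dy": 0.9, "dz": -3.9, "roll": 0, "jaw": 1}, {"dx": -2.2, "dy": 1.1, "dz": -3.6, "roll": 0, "jaw": 1}, {"dx": 0, "dy": 0, "dz": -20, "roll": 0, "jaw": 1}, {"dx": 0, "dy": 0, "dz": -30, "roll": 0, "jaw": 1}, {"dx": 0, "dy": 0, "dz": -30, "roll": 0, "jaw": 1}, {"dx": 0, "dy": 0, "dz": -30, "roll": 0, "jaw": 1}, {"dx": 0, "dy": 0, "dz": -30, "roll": 0, "jaw": 1}, {"dx": 0, "dy": 0, "dz": 0, "roll": 0, "jaw": 1}])

```text
time_s: 32.53
ee_pos: [0.449, -0.2216, 0.3381]
eef_rot: [3.13, -0.818, 0.514]
force: [0.4, -0.4, 0.2]
grip_width: 0.0006
grip_force: 0.0
```

```bash
python3 bar.py; python3 st.py; python3 die.py .5605 -.2105 .033; python3 - <<'E'
from h import *
s=np.load('l_side.npz')['frame'][125:255,290:420];w=np.load('l_wrist.npz')['frame']
save('e7',np.hstack([cv2.resize(s,(400,400),interpolation=2),cv2.resize(w,(400,400))]))
E
```

```text
top 36 [ 0.594 -0.28   0.258] az 295.2 r 0.078
top 31 [ 0.525 -0.139  0.258] az 116.9 r 0.079
side 14 [ 0.595 -0.272  0.253] az 298.5 r 0.071
side 39 [ 0.523 -0.132  0.25 ] az 116.0 r 0.086
32.6333 [-0.973 -0.048  1.777  0.83   1.393 -0.057] [ 0.4503 -0.2201  0.3346] [ 3.136 -0.818  0.51 ] 
 [[ 0.597  0.485  0.64 ]
 [ 0.334 -0.875  0.352]
 [ 0.73   0.004 -0.684]]
side head 45 [ 0.5566 -0.2004  0.1161] z 0.1155 mid [ 0.5616 -0.2031  0.1162] circ17 [ 0.5626 -0.2105  0.0162]
side barrel 172 [ 0.5624 -0.2101]
wrist head 66 [ 0.5472 -0.2174  0.1161] z 0.1168 mid [ 0.5518 -0.2171  0.1158] circ17 [ 0.561  -0.2109  0.0169]
```

View pics/e7.png

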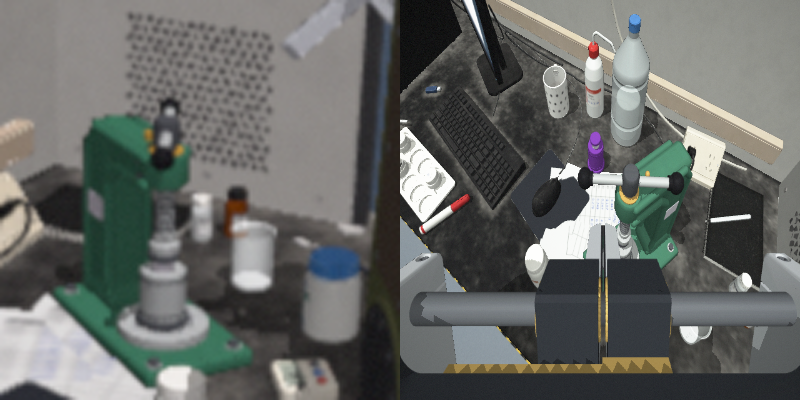

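The side crop shows the foot down on the plunger head, with the die upright and centred (160,290). The bar sprang back about 4°, so I'll nudge it again gently and release slowly to be sure residual pressure remains.

```bash
python3 bar.py|head -2; python3 - <<'E'
from arc import *
o=get_obs();M=R.from_euler('xyz',o['eef_rot']).as_matrix()
rows([tcp(136,.049,.250,.0145,M)-.03*M[:,2],(136,.049,.250,.0145),(130,.049,.250,.0145),(126,.049,.250,.0145),(123,.049,.25,.0145)],step=30)
E
```

```text
top 37 [ 0.594 -0.28   0.258] az 295.4 r 0.078
top 32 [ 0.525 -0.139  0.259] az 117.0 r 0.079
(4, [-2.3, -1.0, 111.1], [-0.6, -0.3, 27.8])
(1, [-0.0, -0.0, 30.0], [-0.0, -0.0, 30.0])
(1, [3.4, -1.2, 3.6], [3.4, -1.2, 3.6])
(1, [2.3, -0.5, 2.5], [2.3, -0.5, 2.5])
(1, [1.7, -0.2, 1.9], [1.7, -0.2, 1.9])
q end [-0.72  0.11  1.85  0.91  1.06 -0.07]
```

Emit:
send_rows(rows=[{"dx": -0.6, "dy": -0.3, "dz": 27.8, "roll": 0, "jaw": 1}, {"dx": -0.6, "dy": -0.3, "dz": 27.8, "roll": 0, "jaw": 1}, {"dx": -0.6, "dy": -0.3, "dz": 27.8, "roll": 0, "jaw": 1}, {"dx": -0.6, "dy": -0.3, "dz": 27.8, "roll": 0, "jaw": 1}, {"dx": 0, "dy": 0, "dz": 15, "roll": 0, "jaw": 1}, {"dx": 0, "dy": 0, "dz": 15, "roll": 0, "jaw": 1}, {"dx": 0, "dy": 0, "dz": 0, "roll": 0, "jaw": 1}])

```text
time_s: 33.47
ee_pos: [0.539, -0.1677, 0.2337]
eef_rot: [-3.14, -0.817, 0.509]
force: [-0.3, 0.4, -0.9]
grip_width: 0.0005
grip_force: 0.0
```

Emit:
send_rows(rows=[{"dx": 1.7, "dy": -0.6, "dz": 1.8, "roll": 0, "jaw": 1}, {"dx": 1.7, "dy": -0.6, "dz": 1.8, "roll": 0, "jaw": 1}, {"dx": 0, "dy": 0, "dz": 0, "roll": 0, "jaw": 1}])

```text
time_s: 33.72
ee_pos: [0.5424, -0.1663, 0.237]
eef_rot: [3.136, -0.818, 0.511]
force: [-0.1, -0.1, 0.8]
grip_width: 0.0002
grip_force: 0.0
```

Emit:
send_rows(rows=[{"dx": 1.2, "dy": -0.3, "dz": 1.3, "roll": 0, "jaw": 1}, {"dx": 0, "dy": 0, "dz": 0, "roll": 0, "jaw": 1}])

```text
time_s: 33.88
ee_pos: [0.5437, -0.1653, 0.2368]
eef_rot: [3.136, -0.818, 0.511]
force: [0.1, 0.6, -0.2]
grip_width: 0.001
grip_force: 0.0
```

Emit:
send_rows(rows=[{"dx": 1.2, "dy": -0.2, "dz": 1.3, "roll": 0, "jaw": 1}, {"dx": 0, "dy": 0, "dz": 0, "roll": 0, "jaw": 1}])

```text
time_s: 34.05
ee_pos: [0.5452, -0.1641, 0.2365]
eef_rot: [3.137, -0.818, 0.51]
force: [0.0, 0.6, -0.7]
grip_width: 0.0002
grip_force: 0.0
```

Emit:
send_rows(rows=[{"dx": 1.5, "dy": -0.1, "dz": 1.7, "roll": 0, "jaw": 1}, {"dx": 0, "dy": 0, "dz": 0, "roll": 0, "jaw": 1}])

```text
time_s: 34.22
ee_pos: [0.5472, -0.1628, 0.2362]
eef_rot: [3.137, -0.818, 0.51]
force: [-0.4, -1.0, -0.2]
grip_width: 0.0008
grip_force: 0.5
```

Emit:
send_rows(rows=[{"dx": 1.5, "dy": 0, "dz": 1.7, "roll": 0, "jaw": 1}, {"dx": 0, "dy": 0, "dz": 0, "roll": 0, "jaw": 1}])

```text
time_s: 34.38
ee_pos: [0.549, -0.162, 0.2361]
eef_rot: [3.137, -0.817, 0.511]
force: [-9.2, -3.3, 4.2]
grip_width: 0.0005
grip_force: 4.8
```

Emit:
send_rows(rows=[{"dx": 1, "dy": 0, "dz": 1.1, "roll": 0, "jaw": 1}, {"dx": 0, "dy": 0, "dz": 0, "roll": 0, "jaw": 1}])

```text
time_s: 34.55
ee_pos: [0.55, -0.1615, 0.2361]
eef_rot: [3.137, -0.817, 0.511]
force: [-12.9, -4.7, 5.3]
grip_width: 0.0006
grip_force: 6.9
```

```bash
python3 bar.py|head -3; python3 st.py|head -1
```

```text
top 43 [ 0.593 -0.281  0.256] az 294.1 r 0.079
top 32 [ 0.525 -0.139  0.258] az 116.4 r 0.079
side 17 [ 0.594 -0.275  0.252] az 297.1 r 0.073
34.65 [-0.709  0.117  1.842  0.904  1.053 -0.066] [ 0.5499 -0.1616  0.2361] [ 3.137 -0.817  0.511]
```

It resists firmly and at once (about 15 N with hardly any turn). I'll release slowly and withdraw.

Emit:
send_rows(rows=[{"dx": -0.4, "dy": 0, "dz": -0.5, "roll": 0, "jaw": 1}, {"dx": -0.4, "dy": 0, "dz": -0.5, "roll": 0, "jaw": 1}, {"dx": -0.4, "dy": 0, "dz": -0.5, "roll": 0, "jaw": 1}, {"dx": -0.4, "dy": 0, "dz": -0.5, "roll": 0, "jaw": 1}, {"dx": -0.4, "dy": 0, "dz": -0.5, "roll": 0, "jaw": 1}, {"dx": -0.4, "dy": 0, "dz": -0.5, "roll": 0, "jaw": 1}, {"dx": -0.4, "dy": 0.1, "dz": -0.5, "roll": 0, "jaw": 1}, {"dx": -0.8, "dy": 0.1, "dz": -1, "roll": 0, "jaw": 1}, {"dx": -1.5, "dy": 0.3, "dz": -1.7, "roll": 0, "jaw": 1}, {"dx": -1.5, "dy": 0.3, "dz": -1.7, "roll": 0, "jaw": 1}, {"dx": -1.5, "dy": 0.4, "dz": -1.7, "roll": 0, "jaw": 1}, {"dx": -1.7, "dy": 0.6, "dz": -1.8, "roll": 0, "jaw": 1}])

```text
time_s: 35.65
ee_pos: [0.5379, -0.1701, 0.2368]
eef_rot: [3.137, -0.818, 0.51]
force: [-0.7, 0.1, -0.6]
grip_width: 0.0002
grip_force: 0.0
```

Emit:
send_rows(rows=[{"dx": 0, "dy": 0, "dz": -20, "roll": 0, "jaw": 1}, {"dx": 0, "dy": 0, "dz": -30, "roll": 0, "jaw": 1}, {"dx": 0, "dy": 0, "dz": -30, "roll": 0, "jaw": 1}, {"dx": 0, "dy": 0, "dz": -30, "roll": 0, "jaw": 1}, {"dx": 0, "dy": 0, "dz": -30, "roll": 0, "jaw": 1}, {"dx": 0, "dy": 0, "dz": 0, "roll": 0, "jaw": 1}, {"dx": 0, "dy": 0, "dz": 0, "roll": 0, "jaw": 1}, {"dx": 0, "dy": 0, "dz": 0, "roll": 0, "jaw": 1}])

```text
time_s: 36.32
ee_pos: [0.4488, -0.2191, 0.3317]
eef_rot: [3.139, -0.818, 0.509]
force: [0.3, 0.2, -0.6]
grip_width: 0.0005
grip_force: 0.0
```

```bash
python3 bar.py|head -3; python3 die.py .5605 -.2105 .033; python3 st.py|head -1; python3 -c "
from station import *
print(hand_in())"
```

```text
top 37 [ 0.594 -0.28   0.258] az 295.4 r 0.078
top 31 [ 0.525 -0.139  0.258] az 116.9 r 0.079
side 14 [ 0.596 -0.274  0.253] az 298.6 r 0.073
side head 43 [ 0.5569 -0.2005  0.1161] z 0.1159 mid [ 0.5615 -0.2045  0.1164] circ17 [ 0.5618 -0.2105  0.0155]
side barrel 178 [ 0.5624 -0.2093]
wrist head 84 [ 0.5475 -0.2141  0.1167] z 0.117 mid [ 0.5526 -0.2111  0.1163] circ17 [ 0.5607 -0.2114  0.0165]
wrist barrel 53 [ 0.5607 -0.2101]
36.5667 [-0.974 -0.049  1.784  0.831  1.392 -0.062] [ 0.4489 -0.2188  0.3318] [ 3.139 -0.818  0.51 ] 
the job is handed in; nothing more can be done
None
```

I handed the job in at 36.6 s: the die stands upright within about 2 mm of the bed centre, the ram is screwed down until the handle resisted firmly, and the arm is clear; the ram's final force on the plunger could not be read directly, and no verdict came back.

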